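# Park the parts caddy in its bay

### The arm

A 6-joint arm with a two-finger parallel gripper is mounted at the origin on the work surface. World frame = base frame: x ahead of the robot, y to its left, z up, the work surface at z = 0. Lengths are in mm, angles in rad, forces in N, time in s.
With the tool pointing down it reaches from about 275 to 1000 mm from the base axis. Payload 8.4 kg.
Tool frame: the origin (TCP) lies on the centre line of the jaws, within the pads' length; the fingertips stand r.tip_reach ahead of it and the grasp point (between the pads) lies 3 mm ahead of it (r.tip_reach is the distance from the TCP to the fingertips, in mm); z points along the fingers, y is the direction in which the jaws open and shut (so a half turn about z gives the same grasp; the last joint's range is limited). The gripper opens to 85 mm and grips with 20 to 120 N. Pads are 22 mm wide; open, the fingers measure 114 mm over their backs; the gripper's body (76 mm by 85 mm) begins 54 mm behind the grasp point. The pads swing forward as they close: fully open they stand 13 mm farther back than shut.
Start: joints at [-1.248, 0.353, 1.633, -0, 1.155, -0.002], TCP at [199.448, -592.325, 253.281] pointing down, gripper open.
Joint ranges: [-2.63, 2.63], [-0.92, 2.1], [0.06, 2.66], [-1.3, 4.44], [0, 2.69], [-3.02, 3.02]. Speed limits (rad/s): [2.22, 2.22, 2.79, 3.14, 3.14, 3.14].

### API

Orientations are given as [roll, pitch, yaw] about the fixed x, y, z axes, in that order (R = Rz(yaw) Ry(pitch) Rx(roll)).
In Python, from rig import sense, optics, r, nets gives the robot as it stands. The module is installed in compiled form; this text tells all that it offers.
- The arm moves only by the tool carry_out, never from a script. Its argument "increments" is a list that holds one entry, the list of rows, each a list of 6 numbers: the shift along the tool's x, y, z normalised to -1 to 1, where 1 is 40 cm, then the turn, a rotation vector about the tool's x, y, z normalised to -1 to 1, where 1 is 60 degrees. A call has 1 to 5 rows; each row is the pose to reach, as a shift and turn from the pose commanded when the call began, along the tool's axes at that moment; what a row does not reach only later rows make up. A row lasts 1/12 s, in which the tool goes at most 41.7 mm and 7.16 degrees, less where a joint would pass 70% of its speed; a pose out of reach is approached as far as the arm can. A call with a number of a shift or a turn outside -1 to 1 is refused whole. A call with a gripper value outside its range is refused whole. "hand" is the closure, from 0 (fully open) to 1 (shut), set as the call begins (left out, the last holds). The fingers move at their own pace and stop on an object; "squeeze" is the grip in N (left out, the last holds). Time passes only in rows, so rows that repeat a pose let the fingers close. It gives the time, the measured TCP pose, the force and the opening at its end, in the units of the state.
- sense(): the state, without advancing time (a new reading comes with each control period).
- optics.grab_frame(name): name is "scene" or "side" or "wrist"; returns a dict with "img" (480x640x3 uint8, red, green, blue), "range_z" (480x640 float32, mm along the optical axis (not along the pixel's ray), 0 where there is no reading), "fov_y" (degrees; the focal length in pixels is half the picture's height over the tangent of half this angle, whatever the lens; pixels are square), "cx", "cy" (the principal point, pixels), "R" (3x3) and "t" (3): a world point X has camera coordinates R X + t. Camera axes: x right, y down, z forward; pixel columns grow to the right and rows downward; lengths in mm; the calibration is good to about 2 mm. A picture is of the moment at which its call begins.
- r.sign_off(): hands the job in, once; it reports no verdict.
Trained networks look in the newest picture that a camera, given by its name, has taken for a name from the list of things; names that differ only in an ending like _2 or _b are one class to them, and where a whole thing is asked for, a point or a joint stands for the part that bears it (a point fixed in the world has none). Each returns a list of dicts, best first, with "confidence" (0 to 1); they miss things now and then, are a little off and sometimes report something else, mostly with a low value. They report only what shows in the picture. A call takes as long as a camera call. They do not tell look-alikes from the thing itself.
- nets.trace(target, camera): "mask" (480x640 bool, what is visible of it).
- nets.tip_of(target, camera): "point" ([x, y, z] in mm, in world coordinates, good to about 4 mm: a listed point, or the origin of a listed thing).
The state is a dict: "clock": time; "qpos": joint angles; "qvel": joint speeds; "joint_efforts": joint torques, N m; "eef_pos": TCP position; "tcp_rot": TCP orientation; "contact_force": force on the tool from outside, world axes, zero at the start; "wrist_torque": the same for the moment, N m; "opening": opening from 0.0 (shut) to 1.0 (fully open).
Only numpy, scipy, OpenCV 4.12 (cv2) and the standard library are available. Lean on these libraries where they do the work, as an engineer would, in place of code of your own. Each camera call takes 0.05 s, during which the arm holds its last target.

### The job

Take the little green parts caddy by its orange push bar and roll it straight ahead along the bench until both swivel castors trail straight behind their pivots. Then steer it on its wheels nose first, centred and square, into the yellow-lined bay until its nose bears on the black sprung stop pad with about 5 to 10 N - gently, never more than 20 N - and let go, leaving it parked there at rest with the castors still straight. Keep the wheels on the bench and the tin and jar standing in it, and leave the other things on the bench where they are.

Things in the scene. Friction and masses are not known exactly. Their poses are not given: they have to be found in the camera images.
- caddy: green wheeled tray, 180 mm long (its x), 120 mm wide (y), deck 42 mm above the bench with a lip to 54 mm; about 0.8 kg with its load. Origin on the bench level under the centre of the tray; +x is forward (the nose), the push bar is at the back (-x). Two fixed wheels (28 mm across) on an axle at x = -60 mm cannot slide sideways without skidding; two red swivel castors have their pivots at x = +60 mm, y = +-40 mm
- caddy_grip (a point): centre of the orange push bar, 135 mm above the bench, 80 mm behind the caddy's origin. The bar is 14 mm thick along the caddy's x, 98 mm long along its y and 24 mm tall, free from above, held by two 8 mm posts at y = +-45 mm; pinched from above across its 14 mm thickness. Same axes as the caddy
- caddy_nose (a point): middle of the caddy's flat front face, 90 mm ahead of its origin, 44 mm above the bench. Same axes as the caddy
- castor_l (a joint): swivel angle of the left (+y) front castor, rad: 0 = wheel trails straight behind its pivot, positive anticlockwise from above, +-2.8 at its stops. Wheel centre is 14 mm behind the pivot; it swings to trail as the caddy rolls forward, taking about 50 mm of straight travel. Starts at 0.9 to 2.3
- castor_r (a joint): the same for the right (-y) front castor; starts anywhere from -2.3 to 2.3
- bay: parking bay: yellow lines on the bench, 220 mm long (its x) and 160 mm wide between the middles of the side lines, open at the -x end. Origin on the bench at its centre; +x is the direction the caddy drives in, square to the stop at the +x end
- bay_end (a point): point on the bench 110 mm along +x from the bay's origin. Above it a screw-set stop holds a black rubber pad 64 mm wide, 22 to 66 mm high. The stop is set by hand: the pad's face lies 0 to 26 mm before this point (toward the bay's -x); where is not measured. The pad is sprung: it gives 1 mm per 4 N, 8 mm at most, and pushes back when let go
- tin: open steel tin standing loose in the caddy, 52 mm across, 60 mm tall; origin under its centre
- jar: small jar with red lid standing loose in the caddy, 44 mm across, 58 mm tall; origin under its centre
- can_a: an empty open tin can, 74 mm across, 105 mm tall; leave it alone. Origin at its underside
- can_b: an empty open tin can, 84 mm across, 85 mm tall; leave it alone. Origin at its underside
- hammer: a hammer lying on the bench; leave it alone. Origin at its underside
- screwdriver: a red-handled screwdriver lying on the bench; leave it alone. Origin at its underside
- spanner: a steel spanner lying on the bench; leave it alone. Origin at its underside
- carton: a cardboard carton 90 x 120 x 70 mm; leave it alone. Origin at its underside
Mind the look-alikes: they are no part of the job. Leave any brown or pink look-alike of the tin alone.

How it is judged:
By the outcome, as a careful person would: the job done as asked, in the order asked, and still so for the second after the job is handed in, with the robot touching nothing.
It also fails if it takes over 64 s, if anything falls off the work surface, if the arm or the gripper's body presses on something with over 40 N, if the wrist force passes 120 N, or if a joint passes its speed limit or range.

## Working session

There is one attempt and no reset: what is moved stays moved. The work goes in short steps, Python scripts to look and compute and a tool call to move; the robot and the scene stay as the last step left them, time stands still between calls to the robot, and variables do not carry over. Pictures are saved under pics/ and viewed, and the job is handed in when it is done.

Besides the shell and the picture viewer there is one more tool, called after ">>>" in YAML: its name, and indented under it one key for each argument. carry_out: Moves the arm, as the interface text tells. Its arguments: {"type":"object","properties":{"increments":{"type":"array","items":{"type":"array","items":{"type":"array","items":{"type":"number","minimum":-1,"maximum":1}}}},"hand":{"type":"number"},"squeeze":{"type":"number"}},"required":["increments"]}

```bash
mkdir -p pics
python3 - <<'E'
from rig import sense, optics, r, nets
import cv2
s=sense(); print(s, r.tip_reach)
for n in ("scene","side","wrist"):
    f=optics.grab_frame(n); cv2.imwrite(f"pics/a_{n}.png",f["img"][:,:,::-1]); print(n,f["fov_y"],f["cx"],f["cy"],f["R"].round(3).tolist(),f["t"].round(1).tolist())
for n in ("scene","side"):
    for t in ("caddy","caddy_grip","caddy_nose","bay","bay_end","tin","jar","castor_l","castor_r"):
        try: print(n,t,[(d["point"],round(d["confidence"],2)) for d in nets.tip_of(t,n)])
        except Exception as e: print(n,t,e)
print(sense()["clock"])
E
```

```text
{'clock': 0.0, 'qpos': array([-1.24839623e+00,  3.53647218e-01,  1.63414413e+00, -1.80385760e-05,
        1.15518269e+00, -2.41068458e-03]), 'qvel': array([-0.00014627, -0.00208979, -0.00014175,  0.0005753 ,  0.00170983,
        0.00012137]), 'joint_efforts': array([-1.08431213e-03, -6.05242109e+01, -3.42070198e+01, -6.65520179e-05,
        9.12227231e-03, -5.62369632e-05]), 'eef_pos': array([ 199.30333144, -591.90045649,  252.5579562 ]), 'tcp_rot': array([-3.14021123e+00,  1.31627086e-05,  3.24818089e-01]), 'contact_force': array([ 0.37475649,  0.14147403, -1.0242071 ]), 'wrist_torque': array([ 0.02398792, -0.03443231, -0.02233296]), 'opening': 0.9986867273611131} 22.0
scene 54.9402474138534 316.62223609261184 242.88487674693567 [[-0.336, 0.942, -0.008], [0.774, 0.272, -0.571], [-0.536, -0.198, -0.821]] [239.2, -387.2, 1588.1]
side 43.93448873066788 325.8947831884022 239.70728460593983 [[0.808, -0.59, 0.009], [-0.319, -0.449, -0.835], [0.496, 0.671, -0.551]] [-522.1, 256.8, 1653.1]
wrist 67.72098207653673 320.7975537371812 238.8633150516591 [[0.32, -0.948, -0.002], [-0.91, -0.308, 0
[... 589 characters left out ...]
 can, carton, hammer, jar, screwdriver, spanner, tin
scene castor_r it knows: bay, bay_end, caddy, caddy_grip, caddy_nose, can, carton, hammer, jar, screwdriver, spanner, tin
side caddy [([538.1, -214.2, -3.3], 0.91)]
side caddy_grip [([531.8, -293.0, 132.6], 0.66)]
side caddy_nose []
side bay []
side bay_end [([511.4, 251.7, -1.7], 0.74)]
side tin [([676.7, -228.6, -0.4], 0.58), ([576.6, -172.7, 42.9], 0.36)]
side jar [([576.0, -177.1, 43.5], 0.6)]
side castor_l it knows: bay, bay_end, caddy, caddy_grip, caddy_nose, can, carton, hammer, jar, screwdriver, spanner, tin
side castor_r it knows: bay, bay_end, caddy, caddy_grip, caddy_nose, can, carton, hammer, jar, screwdriver, spanner, tin
0.85
```

View pics/a_scene.png

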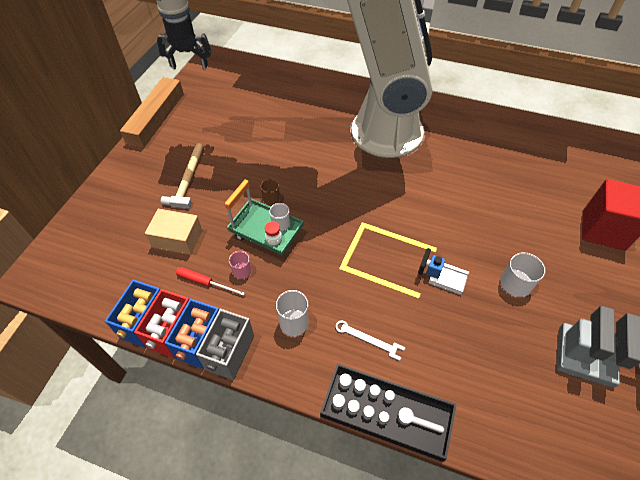

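View pics/a_side.png

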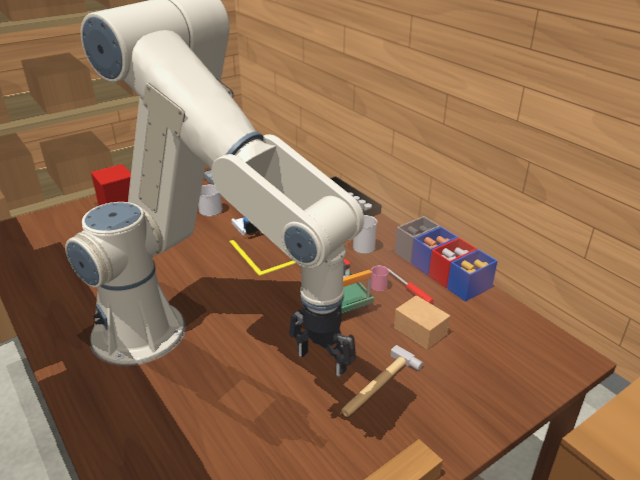

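View pics/a_wrist.png

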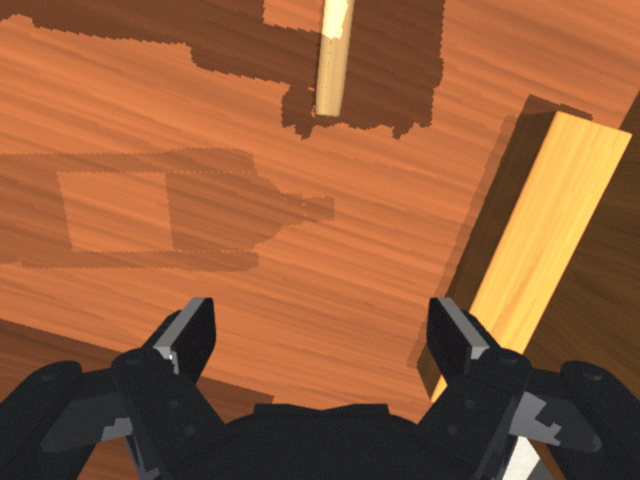

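The scene image shows the green caddy at about (265,225) with its bar at (237,197), and the bay at (390,262) with its pad at (424,262). The look-alikes are the brown tin at (270,188) and the pink tin at (239,264). The caddy is the only green tray with an orange bar. Next I'll measure it precisely.

```bash
cat > h.py <<'E'
import numpy as np, cv2
from rig import sense, optics, r, nets
def rays(f,uv):
    fl=240/np.tan(np.radians(f["fov_y"])/2)
    uv=np.asarray(uv,float); d=np.c_[(uv[:,0]-f["cx"])/fl,(uv[:,1]-f["cy"])/fl,np.ones(len(uv))]
    return -f["R"].T@f["t"], d@f["R"]
def onz(f,uv,z):
    c,d=rays(f,uv); return c+d*((z-c[2])/d[:,2])[:,None]
def cloud(f,m):
    v,u=np.nonzero(m&(f["range_z"]>0)); c,d=rays(f,np.c_[u,v]); return c+d*f["range_z"][v,u][:,None], np.c_[u,v]
def proj(f,X):
    fl=240/np.tan(np.radians(f["fov_y"])/2)
    p=np.atleast_2d(X)@f["R"].T+f["t"]; return np.c_[p[:,0]/p[:,2]*fl+f["cx"],p[:,1]/p[:,2]*fl+f["cy"]]
def hsv(f): return cv2.cvtColor(f["img"],cv2.COLOR_RGB2HSV)
E
python3 - <<'E'
from h import *
f=optics.grab_frame("scene"); H=hsv(f)
cv2.imwrite("pics/b_crop.png",cv2.resize(f["img"][160:300,200:340,::-1],None,fx=4,fy=4,interpolation=cv2.INTER_CUBIC))
cv2.imwrite("pics/b_bay.png",cv2.resize(f["img"][200:310,330:480,::-1],None,fx=5,fy=5,interpolation=cv2.INTER_CUBIC))
h,s,v=H[...,0],H[...,1],H[...,2]
y=(h>22)&(h<35)&(s>150)&(v>150); y[:, :335]=0; y[:,445:]=0;y[:210]=0;y[310:]=0
vv,uu=np.nonzero(y); P=onz(f,np.c_[uu,vv],0)[:,:2]
print("yellow",len(P),P.min(0),P.max(0),cv2.minAreaRect(P.astype(np.float32)))
# separate lines robustly: rear line = low y
c,(w,hh),a=cv2.minAreaRect(P.astype(np.float32))
lines={}
q=P
for nm,m in (("left",P[:,0]<P[:,0].min()+12),("right",P[:,0]>P[:,0].max()-12)):
    l=cv2.fitLine(q[m].astype(np.float32),cv2.DIST_HUBER,0,.01,.01).ravel(); print(nm,m.sum(),l,np.degrees(np.arctan2(l[1],l[0])),q[m].min(0),q[m].max(0))
g=(h>60)&(h<90)&(s>80)&(v>40); g[:,:215]=0; g[:,315:]=0; g[:190]=0;g[260:]=0
X,uv=cloud(f,g); print("green",len(X),np.percentile(X[:,2],[1,10,50,90,99]))
top=X[X[:,2]>47]; print(len(top),cv2.minAreaRect(X[:,:2].astype(np.float32)))
o=(h>8)&(h<20)&(s>180)&(v>150); o[:,:220]=0;o[:,255:]=0;o[:175]=0;o[220:]=0
Y,uv=cloud(f,o); t=Y[Y[:,2]>143]; print("orange",len(Y),np.percentile(Y[:,2],[1,50,99]),len(t),t.mean(0),cv2.minAreaRect(t[:,:2].astype(np.float32)))
b=(v<60);
E
```

```text
yellow 163 [408.35755287  18.44324826] [600.53266928 258.59232194] ((504.7717590332031, 138.56884765625), (228.12135314941406, 176.87342834472656), 85.60755157470703)
left 7 [6.7114487e-02 9.9774528e-01 4.1372791e+02 9.5235275e+01] 86.151726 [408.35755287  32.2931703 ] [419.93781253 186.86107985]
right 36 [7.5019583e-02 9.9718207e-01 5.9374280e+02 1.5309761e+02] 85.69765 [588.70432798  78.74302011] [600.53266928 245.88238911]
green 1644 [35.40054644 38.64110241 42.08225195 52.00265327 55.95844431]
341 ((544.65625, -213.94287109375), (180.88589477539062, 121.70973205566406), 80.95172119140625)
orange 39 [131.80417336 143.37578521 148.22188254] 20 [ 529.4819064  -290.86764813  145.33969922] ((531.9262084960938, -292.26751708984375), (16.12090301513672, 98.7809066772461), 81.60800170898438)
```

View pics/b_crop.png

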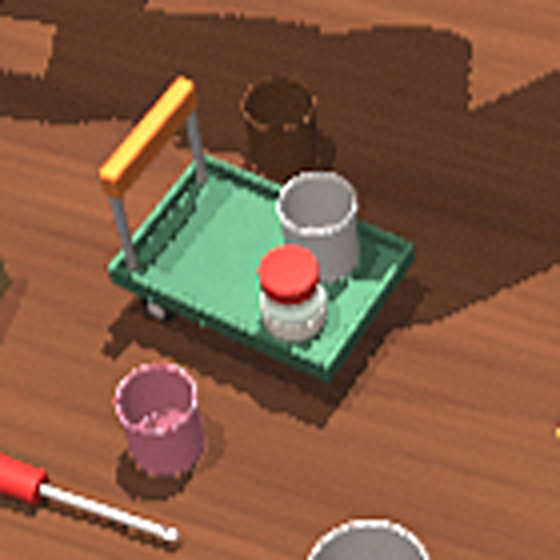

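View pics/b_bay.png

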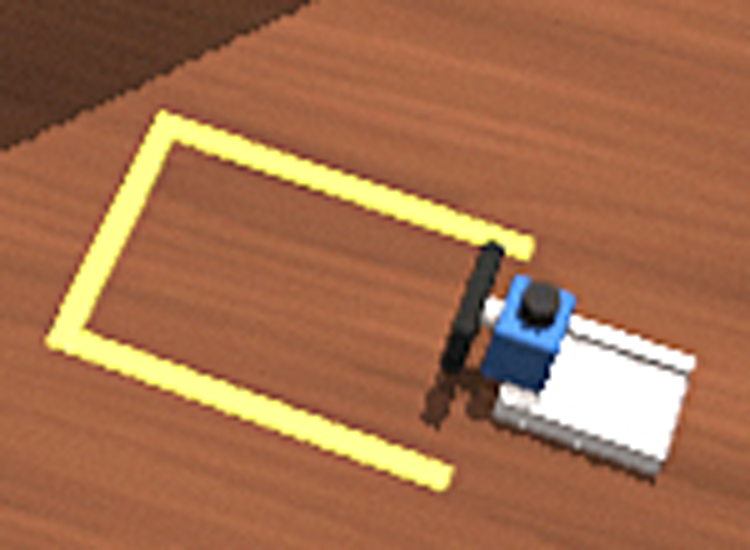

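The close crop confirms the green tray with its orange bar, carrying the grey tin and the red-lidded jar. The yellow lines and the black pad show clearly. I'll refine the bay fit, then work out a hover pose for the wrist camera.

```bash
cat >> h.py <<'E'
from scipy.spatial.transform import Rotation as Rt
def cmd(pos,yaw,s=None):
    s=s or sense(); p=np.array(s["eef_pos"]); R0=Rt.from_euler('xyz',s["tcp_rot"]); R1=Rt.from_euler('xyz',[np.pi,0,yaw])
    d=R0.inv().apply(np.array(pos)-p)/400; w=(R0.inv()*R1).as_rotvec()/np.radians(60)
    return np.r_[d,w].round(4).tolist()
E
python3 - <<'E'
from h import *
f=optics.grab_frame("scene"); H=hsv(f); h,s,v=H[...,0].astype(int),H[...,1],H[...,2]
y=(h>20)&(h<38)&(s>100)&(v>140); y[:, :335]=0; y[:,440:]=0;y[:215]=0;y[300:]=0
vv,uu=np.nonzero(y); P=onz(f,np.c_[uu,vv],0)[:,:2]
print(len(P))
from scipy.optimize import least_squares, minimize
# model: U shape lines: side lines at +-80, from -110 to 110, rear line at -110 ; (unknown widths)
def res(p):
    c,sn=np.cos(p[2]),np.sin(p[2]); q=P-p[:2]; a=q@[c,sn]; b=q@[-sn,c]
    d=np.minimum(np.abs(np.abs(b)-80),np.abs(a+110)); return d
b=least_squares(res,[505,138,1.49],loss='soft_l1'); print(b.x,np.abs(b.fun).mean(),np.degrees(b.x[2]))
c,sn=np.cos(b.x[2]),np.sin(b.x[2]); q=P-b.x[:2]; a=q@[c,sn]; bb=q@[-sn,c]; print(a.min(),a.max(),bb.min(),bb.max())
side=np.abs(a)<90; print(np.median(bb[side&(bb>0)]),np.median(bb[side&(bb<0)]), np.median(a[np.abs(bb)<65]))
# pad
d=(v<70)&(f["range_z"]>0); d[:,:410]=0;d[:,432:]=0;d[:245]=0;d[278:]=0
X,uv=cloud(f,d); X=X[(X[:,2]>20)&(X[:,2]<72)]; q=X[:,:2]-b.x[:2]
print("pad",len(X),np.percentile(q@[c,sn],[0,10,50,90,100]),np.percentile(q@[-sn,c],[0,10,50,90,100]),np.percentile(X[:,2],[0,50,100]))
w=optics.grab_frame("wrist"); st=sense(); C=-w["R"].T@w["t"]; R0=Rt.from_euler('xyz',st["tcp_rot"])
print("cam in tool",R0.inv().apply(C-st["eef_pos"]),R0.inv().apply(w["R"][2]))
print(cmd([460,-285,330],-0.14))
E
```

```text
1035
[504.89455358 142.35606325   1.49586745] 4.165038291572219 85.7068915656539
-117.9911770740578 111.34084462540463 -88.755857197903 88.46872139588568
79.59842849040254 -79.84543763945331 -109.92629581304564
pad 115 [ 85.67522692  87.34061905  91.69921607  96.05679747 106.01223236] [-33.40419222 -31.71209853 -16.69957778  18.59617913  29.35365766] [20.76222111 63.46555853 69.75653618]
cam in tool [  70.09163452   -0.71212969 -121.94738158] [-2.77348393e-01 -3.11788582e-04  9.60769365e-01]
[0.8624, -0.5203, -0.1918, -0.0, -0.0, 0.4439]
```

```bash
python3 -c "
from h import *
print(cmd([555,-250,330],-0.14))"
```

```text
[1.1155, -0.5274, -0.1918, -0.0, -0.0, 0.4439]
```

>>> carry_out:
  increments:
    - [[0.09,-0.042,-0.016,0,0,0.037],[0.18,-0.084,-0.032,0,0,0.074],[0.27,-0.126,-0.048,0,0,0.111],[0.36,-0.168,-0.064,0,0,0.148],[0.45,-0.21,-0.08,0,0,0.185]]
  hand: 0

```text
clock: 1.42
eef_pos: [344.2, -453.9, 285.7]
tcp_rot: [3.141, -0.0, 0.129]
contact_force: [0.6, -1.3, -0.2]
opening: 1.003
```

```bash
python3 -c "
from h import *
print(cmd([555,-250,330],-0.14))"
```

```text
[0.5881, -0.4379, -0.1108, 0.0002, -0.0002, 0.2565]
```

>>> carry_out:
  increments:
    - [[0.08,-0.06,-0.015,0,0,0.05],[0.16,-0.12,-0.03,0,0,0.1],[0.24,-0.18,-0.045,0,0,0.15],[0.32,-0.24,-0.06,0,0,0.2],[0.4,-0.3,-0.08,0,0,0.23]]

```text
clock: 1.83
eef_pos: [487.1, -313.7, 317.5]
tcp_rot: [3.142, 0.0, -0.113]
contact_force: [1.1, -1.2, -0.7]
opening: 1.001
```

```bash
python3 -c "
from h import *
print(cmd([555,-250,330],-0.14))"
```

```text
[0.1507, -0.1773, -0.0312, 0.0, 0.0001, 0.0261]
```

>>> carry_out:
  increments:
    - [[0.06,-0.06,-0.01,0,0,0.02],[0.12,-0.12,-0.02,0,0,0.02],[0.15,-0.15,-0.03,0,0,0.02],[0.15,-0.15,-0.03,0,0,0.02]]

```text
clock: 2.17
eef_pos: [555.3, -260.0, 330.0]
tcp_rot: [-3.141, -0.002, -0.128]
contact_force: [-0.4, 0.3, -0.3]
opening: 0.997
```

```bash
cat > pose.py <<'E'
from h import *
from scipy.optimize import least_squares
def bar_pose(f):
    H=hsv(f); h,s,v=H[...,0].astype(int),H[...,1],H[...,2]
    o=((h>8)&(h<22)&(s>170)&(v>120)).astype(np.uint8)
    X,uv=cloud(f,o>0); k=(X[:,2]>118)&(X[:,2]<152)
    m=np.zeros((480,640),np.uint8); m[uv[k][:,1],uv[k][:,0]]=1
    n,l,st,c=cv2.connectedComponentsWithStats(m); i=1+np.argmax(st[1:,4]); X=X[k][l[uv[k][:,1],uv[k][:,0]]==i]
    t=X[X[:,2]>143]
    return cv2.minAreaRect(t[:,:2].astype(np.float32)),len(t),np.median(t[:,2])
E
python3 - <<'E'
from pose import *
f=optics.grab_frame("wrist"); cv2.imwrite("pics/c_wrist.png",f["img"][:,:,::-1])
print(sense()["eef_pos"],sense()["tcp_rot"])
print(bar_pose(f))
H=hsv(f); h,s,v=H[...,0].astype(int),H[...,1],H[...,2]
g=(h>60)&(h<90)&(s>80)&(v>30)
X,uv=cloud(f,g); print(len(X),np.percentile(X[:,2],[1,10,50,90,99]))
t=X[(X[:,2]>51)&(X[:,2]<58)]; print(len(t),cv2.minAreaRect(t[:,:2].astype(np.float32)))
for n in ("caddy","caddy_grip","caddy_nose","tin","jar"): print(n,[(d["point"],round(d["confidence"],2)) for d in nets.tip_of(n,"wrist")])
E
```

```text
[ 553.58569017 -261.19178695  329.43646009] [ 3.14146648e+00 -5.24012587e-04 -1.28018127e-01]
(((529.0902709960938, -293.8382568359375), (14.214465141296387, 96.99168395996094), 81.34097290039062), 432, np.float64(146.8744405615359))
11081 [41.23400831 42.13462736 43.29369887 54.41220493 56.06057435]
1651 ((540.9435424804688, -214.64366149902344), (179.38185119628906, 120.10750579833984), 80.91271209716797)
caddy [([543.2, -219.1, 2.5], 0.95), ([635.3, -455.2, 0.0], 0.55)]
caddy_grip [([531.4, -294.2, 135.7], 0.73)]
caddy_nose [([556.3, -126.0, 45.7], 0.71)]
tin [([518.7, -180.1, 40.7], 0.73), ([413.6, -259.6, -1.6], 0.65), ([679.7, -236.6, 3.3], 0.57), ([544.4, -214.9, 1.5], 0.55)]
jar [([575.2, -177.7, 42.4], 0.68)]
```

View pics/c_wrist.png

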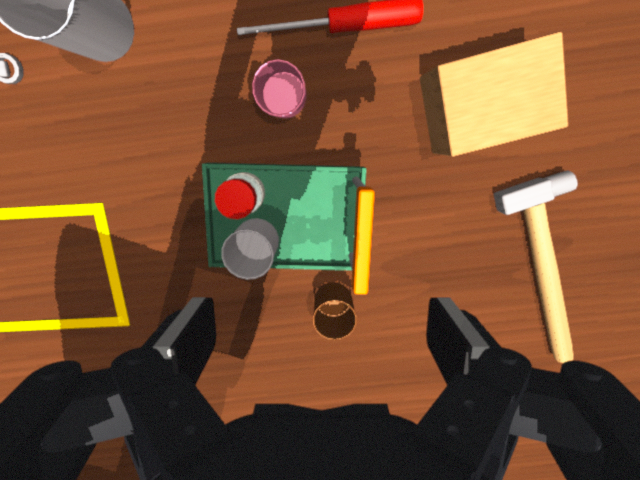

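```bash
python3 -c "
from h import *
print(cmd([528.9,-293.7,210],-0.157))"
```

```text
[-0.0455, 0.0831, 0.2977, 0.0001, 0.0006, 0.0238]
```

>>> carry_out:
  increments:
    - [[-0.02,0.04,0.08,0,0,0.024],[-0.0455,0.083,0.16,0,0,0.024],[-0.0455,0.083,0.23,0,0,0.024],[-0.0455,0.083,0.298,0,0,0.024],[-0.0455,0.083,0.298,0,0,0.024]]

```text
clock: 2.88
eef_pos: [526.2, -292.4, 204.9]
tcp_rot: [-3.139, 0.008, -0.158]
contact_force: [-0.2, 0.8, -0.5]
opening: 1.001
```

Run:
```python
from pose import *
f=optics.grab_frame("wrist"); cv2.imwrite("pics/d_wrist.png",f["img"][:,:,::-1])
s=sense();print(s["eef_pos"],s["tcp_rot"])
try: print(bar_pose(f))
except Exception as e: print(e)
print(cmd([528.9,-293.7,138],-0.157))
```

```text
[ 527.69484063 -292.79913123  207.74484779] [-3.13973086  0.00523995 -0.15738005]
(((528.8554077148438, -294.0704650878906), (13.844772338867188, 97.13577270507812), 81.04737091064453), 3118, np.float64(147.780810462223))
[0.0042, 0.0021, 0.1743, -0.0018, 0.005, -0.0004]
```

View pics/d_wrist.png

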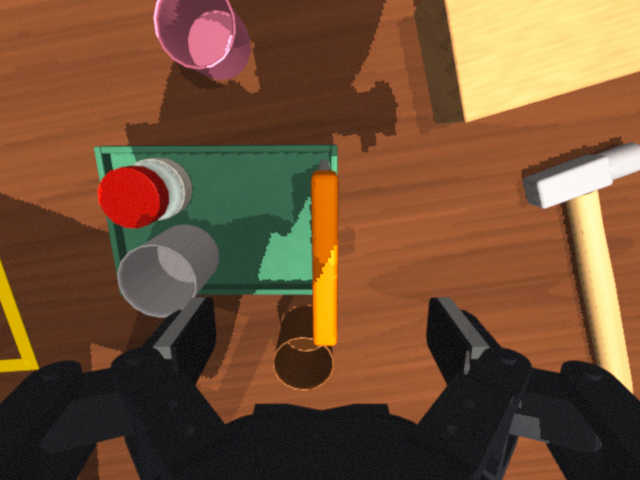

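The wrist view shows the bar (325,258) midway between the jaws, at 81.05°. Descending now.

>>> carry_out:
  increments:
    - [[0.001,0.001,0.045,0,0,0],[0.002,0.002,0.09,0,0,0],[0.002,0.002,0.135,0,0,0],[0.002,0.002,0.165,0,0,0],[0.002,0.002,0.174,0,0,0]]

```text
clock: 3.35
eef_pos: [530.5, -293.9, 140.2]
tcp_rot: [-3.141, 0.001, -0.156]
contact_force: [-0.3, 0.7, 0.8]
opening: 0.997
```

>>> carry_out:
  increments:
    - [[0,0,0,0,0,0],[0,0,0,0,0,0],[0,0,0,0,0,0]]

```text
clock: 3.6
eef_pos: [531.5, -294.2, 141.9]
tcp_rot: [3.141, -0.002, -0.156]
contact_force: [0.0, 0.3, -0.1]
opening: 0.999
```

Run:
```python
from pose import *
s=sense();print(s["eef_pos"],s["tcp_rot"],s["contact_force"])
print(cmd([528.8,-294,138],-0.156))
```

```text
[ 531.45004207 -294.24685359  141.91719418] [ 3.14087998e+00 -1.90296541e-03 -1.55908849e-01] [ 0.01740477  0.25085542 -0.0981112 ]
[-0.0067, 0.0004, 0.0098, 0.0007, -0.0018, 0.0001]
```

>>> carry_out:
  increments:
    - [[-0.0067,0,0.0098,0,0,0],[-0.0067,0,0.0098,0,0,0],[-0.0067,0,0.0098,0,0,0],[-0.0067,0,0.0098,0,0,0],[-0.0067,0,0.0098,0,0,0]]

```text
clock: 4.02
eef_pos: [528.1, -293.4, 136.7]
tcp_rot: [3.142, -0.0, -0.156]
contact_force: [-0.1, -0.2, -0.2]
opening: 1.001
```

>>> carry_out:
  increments:
    - [[0,0,0,0,0,0],[0,0,0,0,0,0],[0,0,0,0,0,0],[0,0,0,0,0,0],[0,0,0,0,0,0]]
  hand: 1
  squeeze: 50

```text
clock: 4.43
eef_pos: [528.1, -293.4, 136.5]
tcp_rot: [-3.142, 0.0, -0.156]
contact_force: [0.0, -0.1, -0.9]
opening: 0.304
```

>>> carry_out:
  increments:
    - [[0,0,0,0,0,0],[0,0,0,0,0,0],[0,0,0,0,0,0],[0,0,0,0,0,0],[0,0,0,0,0,0]]

```text
clock: 4.85
eef_pos: [528.1, -293.4, 136.7]
tcp_rot: [3.142, -0.0, -0.156]
contact_force: [-1.3, -0.3, 2.2]
opening: 0.156
```

Run:
```python
from pose import *
f=optics.grab_frame("wrist"); cv2.imwrite("pics/e_wrist.png",f["img"][:,:,::-1])
s=sense();print(s["clock"],s["eef_pos"],s["tcp_rot"],s["contact_force"],s["opening"])
H=hsv(f); h,sa,v=H[...,0].astype(int),H[...,1],H[...,2]
g=(h>60)&(h<90)&(sa>80)&(v>30)
X,uv=cloud(f,g); t=X[(X[:,2]>51)&(X[:,2]<58)]; print(len(t),cv2.minAreaRect(t[:,:2].astype(np.float32)))
```

```text
4.9 [ 528.06748001 -293.36537712  136.64313131] [-3.14158439e+00 -6.26364103e-05 -1.55842623e-01] [-0.35799166 -0.45937032  1.7322799 ] 0.15266457740583902
4189 ((540.8853759765625, -213.58621215820312), (179.97242736816406, 119.83810424804688), 81.20255279541016)
```

View pics/e_wrist.png

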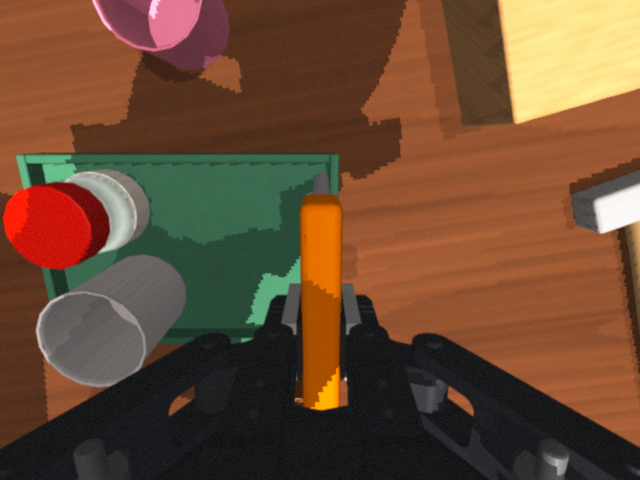

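The bar is gripped and the caddy pose matches the jaws to within 1 mm: heading 81.1°, and it's still on its wheels. Forward is tool −y. Next is the straight roll of about 80 mm, with a gentle ramp.

>>> carry_out:
  increments:
    - [[0,-0.0025,0,0,0,0],[0,-0.01,0,0,0,0],[0,-0.02,0,0,0,0],[0,-0.0325,0,0,0,0],[0,-0.045,0,0,0,0]]

```text
clock: 5.32
eef_pos: [530.9, -275.1, 136.7]
tcp_rot: [3.141, -0.0, -0.156]
contact_force: [-0.8, -1.7, 3.7]
opening: 0.157
```

>>> carry_out:
  increments:
    - [[0,-0.0125,0,0,0,0],[0,-0.025,0,0,0,0],[0,-0.0375,0,0,0,0],[0,-0.05,0,0,0,0],[0,-0.0625,0,0,0,0]]

```text
clock: 5.73
eef_pos: [534.9, -250.4, 136.7]
tcp_rot: [3.142, -0.0, -0.156]
contact_force: [-0.2, -1.2, 4.4]
opening: 0.154
```

>>> carry_out:
  increments:
    - [[0,-0.0125,0,0,0,0],[0,-0.025,0,0,0,0],[0,-0.0375,0,0,0,0],[0,-0.05,0,0,0,0],[0,-0.0625,0,0,0,0]]

```text
clock: 6.15
eef_pos: [538.7, -225.7, 136.6]
tcp_rot: [3.142, -0.0, -0.156]
contact_force: [-1.7, -1.4, 4.6]
opening: 0.158
```

>>> carry_out:
  increments:
    - [[0,-0.0125,0,0,0,0],[0,-0.0225,0,0,0,0],[0,-0.0275,0,0,0,0],[0,-0.03,0,0,0,0],[0,-0.03,0,0,0,0]]

```text
clock: 6.57
eef_pos: [540.5, -213.8, 136.6]
tcp_rot: [-3.141, 0.0, -0.156]
contact_force: [-0.3, 0.9, 4.8]
opening: 0.154
```

```bash
cat >> pose.py <<'E'
def tray(f):
    H=hsv(f); h,sa,v=H[...,0].astype(int),H[...,1],H[...,2]
    g=(h>60)&(h<90)&(sa>80)&(v>30)
    X,uv=cloud(f,g); t=X[(X[:,2]>51)&(X[:,2]<58)]; return len(t),cv2.minAreaRect(t[:,:2].astype(np.float32)),np.percentile(X[:,2],[10,50,90])
E
python3 - <<'E'
from pose import *
s=sense();print(s["clock"],s["eef_pos"],s["tcp_rot"],s["contact_force"],s["opening"])
f=optics.grab_frame("wrist"); cv2.imwrite("pics/f_wrist.png",f["img"][:,:,::-1]); print(tray(f))
for n in("scene","side"):
  f=optics.grab_frame(n); 
  u,v=proj(f,[549,-130,20])[0].astype(int); print(n,u,v)
  c=f["img"][max(v-75,0):v+75,max(u-75,0):u+75,::-1]; cv2.imwrite(f"pics/f_{n}.png",cv2.resize(c,None,fx=4,fy=4,interpolation=cv2.INTER_CUBIC))
E
```

```text
6.5667 [ 540.5242597  -213.76990609  136.5677368 ] [-3.14117080e+00  5.97366958e-05 -1.55755969e-01] [-0.34741785  0.86327613  4.84647656] 0.15432198875361122
(4192, ((553.2572021484375, -133.77816772460938), (179.3489990234375, 119.68339538574219), 81.1100845336914), array([42.30569778, 43.22058757, 54.48261225]))
scene 292 239
side 325 279
```

View pics/f_wrist.png

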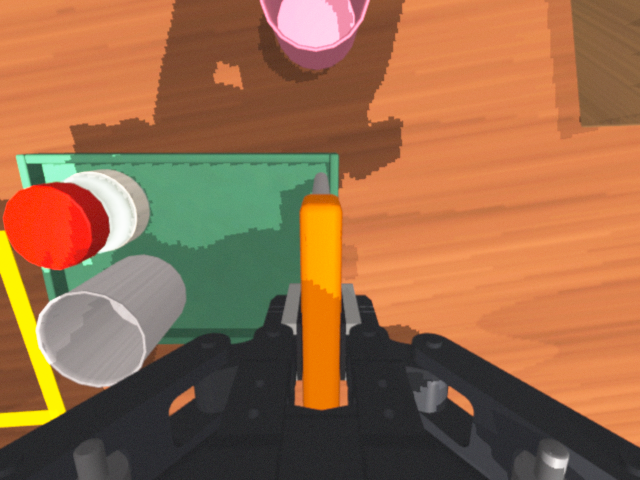

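View pics/f_scene.png

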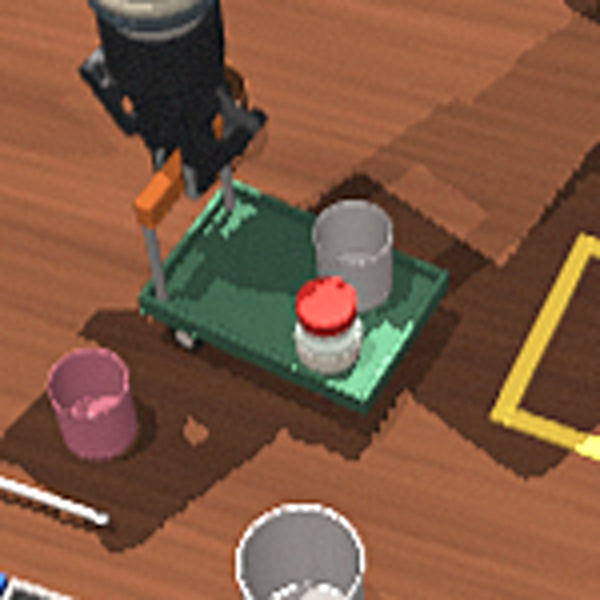

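View pics/f_side.png

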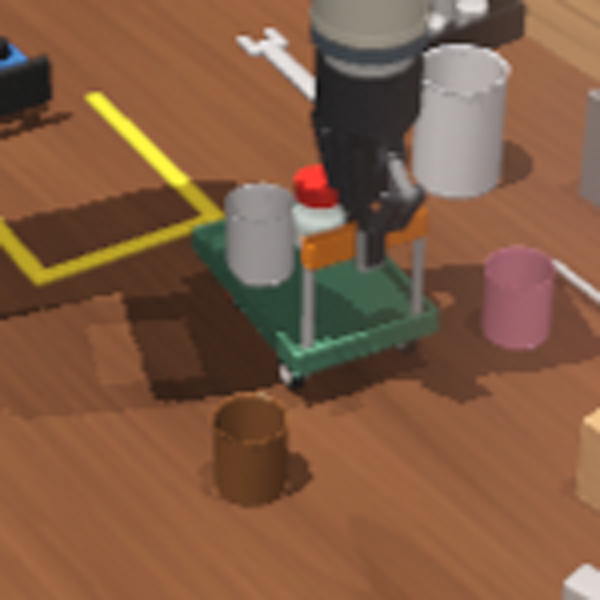

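```bash
cat > plan.py <<'E'
from pose import *
from scipy.interpolate import BPoly
B=np.array([504.9,142.4]); TB=np.radians(85.71)
def tobay(p): c,s=np.cos(TB),np.sin(TB); q=np.asarray(p)-B; return np.c_[q@[c,s],q@[-s,c]]
E
python3 - <<'E'
from plan import *
f=optics.grab_frame("wrist"); H=hsv(f); h,s,v=H[...,0].astype(int),H[...,1],H[...,2]
y=(h>20)&(h<38)&(s>150)&(v>90); y[:,75:]=0; y[440:]=0;y[:200]=0
vv,uu=np.nonzero(y); P=onz(f,np.c_[uu,vv],0)[:,:2]; q=tobay(P); print(len(q),q.min(0),q.max(0))
m=np.abs(q[:,1])<60; print("entry line a:",np.median(q[m,0]), m.sum()); 
m=(q[:,1]>60)&(q[:,0]>-95); print("left line b:",np.median(q[m,1]) if m.any() else None, m.sum())
l=cv2.fitLine(q[np.abs(q[:,1])<65].astype(np.float32),cv2.DIST_HUBER,0,.01,.01).ravel(); print(np.degrees(np.arctan2(l[1],l[0])))
s=sense(); th=s["tcp_rot"][2]+np.pi/2; A=s["eef_pos"][:2]+20.5*np.array([np.cos(th),np.sin(th)]); print("axle",tobay([A]),np.degrees(th-TB))
E
```

```text
3816 [-117.06067777  -83.35967617] [-53.98206334  93.29878288]
entry line a: -108.8355399277801 2331
left line b: 85.62305034563565 647
89.18721
axle [[-332.40928362  -63.81082777]] -4.645658819190862
```

Run:
```python
from plan import *
f=optics.grab_frame("wrist"); H=hsv(f); h,s,v=H[...,0].astype(int),H[...,1],H[...,2]
y=(h>20)&(h<38)&(s>120)&(v>60); y[:,90:]=0; y[460:]=0;y[:200]=0
cv2.imwrite("pics/g.png",np.hstack([f["img"][200:460,:120,::-1],np.repeat((y[200:460,:120]*255).astype(np.uint8)[...,None],3,2)]).repeat(2,0).repeat(2,1))
vv,uu=np.nonzero(y); P=onz(f,np.c_[uu,vv],0)[:,:2]; q=tobay(P)
for a in (-95,-90,-85,-80,-75,-70,-65): 
    m=(abs(q[:,0]-a)<2.5)&(q[:,1]>60); 
    if m.any(): print(a,m.sum(),q[m,1].min(),q[m,1].max())
for b in (-80,-60,-30,0,30,60,80):
    m=(abs(q[:,1]-b)<3); 
    if m.any(): print(b,m.sum(),q[m,0].min(),q[m,0].max())
f=optics.grab_frame("scene"); print(tray(f))
H=hsv(f); h,s,v=H[...,0].astype(int),H[...,1],H[...,2]
g=((h>55)&(h<95)&(s>80)&(v>30)).astype(np.uint8); g[:,:240]=0; g[:,345:]=0; g[:190]=0; g[280:]=0
cs,_=cv2.findContours(g,cv2.RETR_EXTERNAL,cv2.CHAIN_APPROX_NONE); c=max(cs,key=cv2.contourArea)[:,0]
hull=cv2.convexHull(c)[:,0]; print(hull.tolist())
# predicted rim corners from wrist pose in scene
C=np.array([553.2,-133.8]); th=np.radians(81.1); X=np.array([np.cos(th),np.sin(th)]);Y=np.array([-X[1],X[0]])
print([(i,j,proj(f,np.r_[C+i*90*X+j*60*Y,54])[0].round(1).tolist()) for i in(-1,1) for j in(-1,1)])
```

```text
-95 80 77.85453431332553 92.93125749958796
-90 84 77.64484273436234 92.7896662370492
-85 81 78.1187511140871 93.21366424372209
-80 87 77.69896575773764 93.0719363038799
-75 79 77.62900055568942 92.64674561558935
-70 86 77.963290186272 93.35475640118608
-65 84 77.61312765932986 92.92915487533689
-80 49 -116.41027189052247 -111.39461686747933
-60 115 -116.83906012959245 -104.56460772107518
-30 136 -116.99888196204498 -101.531739668618
0 110 -115.29008627728945 -101.46696407984625
30 104 -115.68037699327394 -101.49956344399091
60 105 -116.7091638513189 -101.53402870335374
80 353 -116.93226952156667 -57.581055320336695
(211, ((558.15087890625, -132.29937744140625), (178.91238403320312, 118.68284606933594), 80.95280456542969), array([38.5022564 , 41.97009606, 51.73849189]))
[[277, 210], [328, 232], [328, 235], [327, 237], [324, 242], [311, 262], [309, 265], [308, 266], [306, 266], [301, 264], [267, 249], [265, 248], [252, 241], [252, 237], [254, 234], [267, 217], [271, 212], [275, 210]]
[(-1, -1, [250.8, 236.5]), (-1, 1, [273.7, 206.7]), (1, -1, [308.0, 262.7]), (1, 1, [329.1, 230.5])]
```

View pics/g.png

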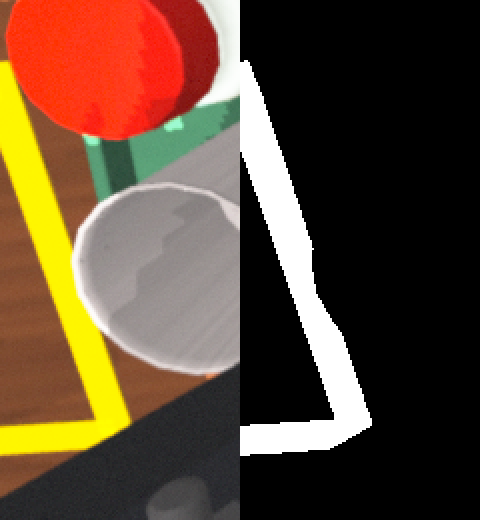

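The wrist camera is anchored to the arm, and it puts the bay about 5 mm to the left of the scene camera's fit. The scene camera also reads the tray about 5 mm off in x, so this is a camera offset. I'll use the wrist-frame bay and plan the S-curve for the axle.

```bash
cat > plan.py <<'E'
from pose import *
from scipy.interpolate import BPoly
B=np.array([499.7,142.4]); TB=np.radians(85.71); L=20.7
def tobay(p):
    c,s=np.cos(TB),np.sin(TB); q=np.atleast_2d(p)-B; return np.c_[q@[c,s],q@[-s,c]]
def path(x0,y0,m0,k0,x1):
    c=BPoly.from_derivatives([x0,x1],[[y0,m0,k0],[0,0,0]])
    d=c.derivative()
    return (lambda x: c(x) if x<x1 else 0.0),(lambda x: d(x) if x<x1 else 0.0)
def tcp(x,y,m):
    t=np.arctan(m); X=x-L*np.cos(t); Y=y-L*np.sin(t); c,s=np.cos(TB),np.sin(TB)
    return B+np.array([X*c-Y*s,X*s+Y*c]), TB+t-np.pi/2
def rows(y,d,x,steps):
    "print calls of 5 rows"
    p0,w0=tcp(x,y(x),d(x)); out=[];ref=(p0,w0);call=[]
    for st in steps:
        x+=st/np.sqrt(1+d(x)**2); p,w=tcp(x,y(x),d(x))
        R0=Rt.from_euler('xyz',[np.pi,0,ref[1]]); v=R0.inv().apply(np.r_[p-ref[0],0])/400
        rz=-(w-ref[1])/np.radians(60)
        call.append([round(v[0],4),round(v[1],4),0,0,0,round(rz,4)])
        if len(call)==5:
            print(call,"end axle x %.1f y %.1f th %.2f tcp"%(x,y(x),np.degrees(np.arctan(d(x)))),p.round(1),round(w,4)); ref=(p,w); call=[]
    if call: print(call,x,p.round(1),w)
    return x
E
python3 - <<'E'
from plan import *
s=sense(); th=s["tcp_rot"][2]+np.pi/2; A=s["eef_pos"][:2]+L*np.array([np.cos(th),np.sin(th)]); a=tobay(A)[0]; print(a)
y,d=path(a[0],a[1],np.tan(th-TB),0,-117)
xs=np.arange(a[0],-117,5.); sl=np.array([d(x) for x in xs]); print("max ang",np.degrees(np.arctan(sl.max())),"Rmin",1/np.abs(np.gradient(np.arctan(sl),5)).max())
rows(y,d,a[0],[1,2,3,4,5]+[5]*35)
E
```

```text
[-331.87601097  -69.02835705]
max ang 32.56288458957273 Rmin 103.99964623755051
[[np.float64(0.0), np.float64(-0.0025), 0, 0, 0, np.float64(-0.0002)], [np.float64(0.0001), np.float64(-0.0075), 0, 0, 0, np.float64(-0.002)], [np.float64(0.0004), np.float64(-0.015), 0, 0, 0, np.float64(-0.0077)], [np.float64(0.0009), np.float64(-0.025), 0, 0, 0, np.float64(-0.0207)], [np.float64(0.0018), np.float64(-0.0375), 0, 0, 0, np.float64(-0.0444)]] end axle x -316.9 y -70.0 th -1.99 tcp [ 543.5 -199.4] -0.1095
[[np.float64(0.0015), np.float64(-0.0125), 0, 0, 0, np.float64(-0.0309)], [np.float64(0.0028), np.float64(-0.0251), 0, 0, 0, np.float64(-0.0676)], [np.float64(0.0039), np.float64(-0.0378), 0, 0, 0, np.float64(-0.1086)], [np.float64(0.0045), np.float64(-0.0505), 0, 0, 0, np.float64(-0.1525)], [np.float64(0.0047), np.float64(-0.0633), 0, 0, 0, np.float64(-0.1979)]] end axle x -292.0 y -68.5 th 9.89 tcp [ 548.2 -174.5] 0.0977
[[np.float64(0.0022), np.float64(-0.0126), 0, 0, 0, np.float64(-0.0454)], [np.float64(0.0037), np.float64(-0.0253), 0, 0, 0, np.float64(-0.0897)], [np.float64(0.0045), np
[... 1679 characters left out ...]
 [np.float64(-0.0019), np.float64(-0.0374), 0, 0, 0, np.float64(0.0529)], [np.float64(-0.0024), np.float64(-0.0499), 0, 0, 0, np.float64(0.0768)], [np.float64(-0.0027), np.float64(-0.0624), 0, 0, 0, np.float64(0.104)]] end axle x -181.0 y -12.1 th 24.58 tcp [505.4 -58.4] 0.3541
[[np.float64(-0.0015), np.float64(-0.0124), 0, 0, 0, np.float64(0.0304)], [np.float64(-0.0026), np.float64(-0.0249), 0, 0, 0, np.float64(0.0637)], [np.float64(-0.0035), np.float64(-0.0375), 0, 0, 0, np.float64(0.0998)], [np.float64(-0.0041), np.float64(-0.05), 0, 0, 0, np.float64(0.1381)], [np.float64(-0.0041), np.float64(-0.0627), 0, 0, 0, np.float64(0.178)]] end axle x -157.6 y -3.8 th 13.90 tcp [495.1 -35.5] 0.1677
```

>>> carry_out:
  increments:
    - [[0,-0.0025,0,0,0,0],[0,-0.0075,0,0,0,-0.002],[0.0004,-0.015,0,0,0,-0.0077],[0.0009,-0.025,0,0,0,-0.0207],[0.0018,-0.0375,0,0,0,-0.0444]]

```text
clock: 7.28
eef_pos: [543.5, -199.9, 136.6]
tcp_rot: [3.141, -0.0, -0.109]
contact_force: [-0.4, -1.1, 4.8]
opening: 0.155
```

>>> carry_out:
  increments:
    - [[0.0015,-0.0125,0,0,0,-0.031],[0.0028,-0.025,0,0,0,-0.0676],[0.0039,-0.0378,0,0,0,-0.1086],[0.0045,-0.0505,0,0,0,-0.1525],[0.0047,-0.0633,0,0,0,-0.198]]

```text
clock: 7.7
eef_pos: [548.6, -174.4, 136.6]
tcp_rot: [3.141, -0.001, 0.101]
contact_force: [0.5, -1.2, 3.2]
opening: 0.157
```

>>> carry_out:
  increments:
    - [[0.0022,-0.0126,0,0,0,-0.0454],[0.0037,-0.0253,0,0,0,-0.0897],[0.0045,-0.0381,0,0,0,-0.132],[0.0046,-0.0508,0,0,0,-0.1713],[0.004,-0.0636,0,0,0,-0.2074]]

```text
clock: 8.12
eef_pos: [547.8, -148.8, 136.6]
tcp_rot: [3.141, -0.001, 0.318]
contact_force: [-0.2, -0.0, 4.6]
opening: 0.158
```

>>> carry_out:
  increments:
    - [[0.0015,-0.0126,0,0,0,-0.0325],[0.0025,-0.0253,0,0,0,-0.0614],[0.0029,-0.0379,0,0,0,-0.0866],[0.0028,-0.0506,0,0,0,-0.1083],[0.0022,-0.063,0,0,0,-0.1265]]

```text
clock: 8.53
eef_pos: [540.4, -124.6, 136.6]
tcp_rot: [3.141, -0.001, 0.45]
contact_force: [1.9, -0.5, 3.5]
opening: 0.152
```

```bash
cat >> plan.py <<'E'
def bayfit(f,guess=None,show=None):
    H=hsv(f); h,s,v=H[...,0].astype(int),H[...,1],H[...,2]
    y=(h>20)&(h<38)&(s>140)&(v>60)
    vv,uu=np.nonzero(y); P=onz(f,np.c_[uu,vv],0)[:,:2]; q=tobay(P); k=(np.abs(q[:,0])<135)&(np.abs(q[:,1])<105); P=P[k]
    def lab(p):
        c,sn=np.cos(p[2]),np.sin(p[2]); e=P-p[:2]; return e@[c,sn],e@[-sn,c]
    def res(p):
        a,b=lab(p); return np.minimum(np.abs(np.abs(b)-80),np.abs(a+110))
    r_=least_squares(res,[*B,TB],loss='soft_l1',x_scale=[1,1,.01]); a,b=lab(r_.x)
    return r_.x[:2].round(1),round(np.degrees(r_.x[2]),2),len(P),"entry",round(np.median(a[np.abs(b)<60]),1) if (np.abs(b)<60).any() else None,"L/R",[round(float(np.median(b[(a>-98)&(sg*b>50)])),1) if ((a>-98)&(sg*b>50)).any() else None for sg in(1,-1)]
E
python3 - <<'E'
from plan import *
s=sense();print(s["clock"],s["eef_pos"],s["tcp_rot"],s["contact_force"],s["wrist_torque"],s["opening"])
f=optics.grab_frame("wrist"); cv2.imwrite("pics/h_wrist.png",f["img"][:,:,::-1]); print(tray(f)); print(bayfit(f))
E
```

```text
8.5333 [ 540.41635971 -124.56052264  136.64335117] [ 3.14121706e+00 -5.20783954e-04  4.49631848e-01] [ 1.86892288 -0.50665232  3.46411733] [-0.07096423 -0.2985292   0.01023086] 0.15245558126777267
(4226, ((506.2945556640625, -51.054588317871094), (119.35054016113281, 179.905517578125), 25.84492301940918), array([42.35360813, 43.2681216 , 54.49677762]))
(array([502.4, 143.9]), np.float64(84.51), 5980, 'entry', np.float64(-109.8), 'L/R', [80.9, -80.2])
```

View pics/h_wrist.png

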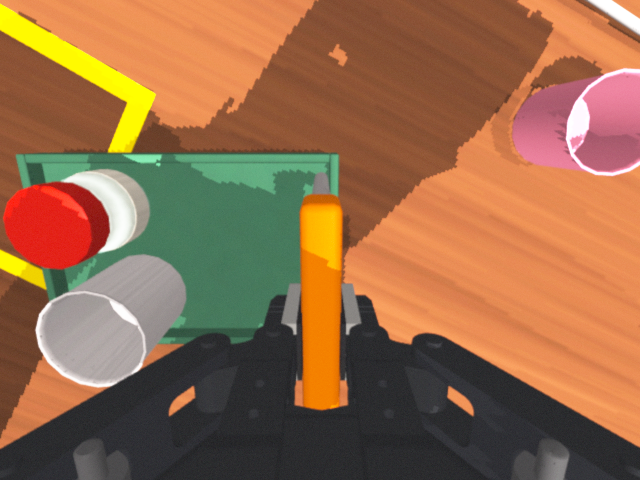

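Tracking is exact, and at the entry the fit agrees with my bay to within 0.5 mm. Carrying on.

>>> carry_out:
  increments:
    - [[0.0007,-0.0126,0,0,0,-0.0149],[0.0011,-0.025,0,0,0,-0.0266],[0.0011,-0.0377,0,0,0,-0.0352],[0.0009,-0.0502,0,0,0,-0.041],[0.0005,-0.0627,0,0,0,-0.0437]]

```text
clock: 9.0
eef_pos: [529.4, -101.8, 136.6]
tcp_rot: [3.141, -0.0, 0.494]
contact_force: [2.3, -1.1, 3.8]
opening: 0.152
```

>>> carry_out:
  increments:
    - [[0,-0.0125,0,0,0,0],[-0.0001,-0.025,0,0,0,0.003],[-0.0004,-0.0375,0,0,0,0.0087],[-0.0007,-0.05,0,0,0,0.0172],[-0.001,-0.0624,0,0,0,0.0288]]

```text
clock: 9.42
eef_pos: [517.2, -80.0, 136.6]
tcp_rot: [3.142, -0.0, 0.462]
contact_force: [2.4, -1.0, 4.2]
opening: 0.155
```

Run:
```python
from plan import *
s=sense();print(s["clock"],s["eef_pos"],s["tcp_rot"],s["contact_force"],s["wrist_torque"],s["opening"])
f=optics.grab_frame("wrist"); cv2.imwrite("pics/i_wrist.png",f["img"][:,:,::-1]); print(tray(f)); print(bayfit(f))
```

```text
9.4167 [517.19961206 -80.0430884  136.60136669] [ 3.14155572e+00 -1.20805024e-04  4.62172576e-01] [ 2.38394967 -1.04886533  4.18081438] [ 0.00244658 -0.32934252  0.00262262] 0.15475180921232587
(4208, ((481.98870849609375, -7.052825927734375), (119.5980224609375, 179.26597595214844), 26.681835174560547), array([42.34757864, 43.26287158, 54.53567429]))
(array([499.4, 141.2]), np.float64(87.24), 5983, 'entry', np.float64(-109.7), 'L/R', [80.9, -80.0])
```

View pics/i_wrist.png

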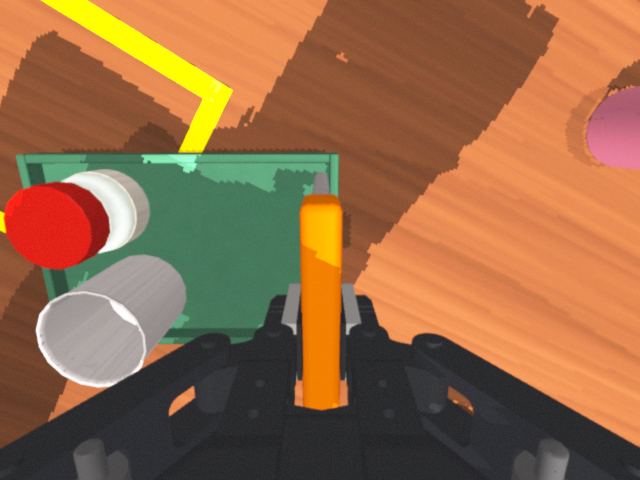

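Run:
```python
from plan import *
f=optics.grab_frame("wrist"); H=hsv(f); h,s,v=H[...,0].astype(int),H[...,1],H[...,2]
y=(h>20)&(h<38)&(s>140)&(v>60); vv,uu=np.nonzero(y); q=tobay(onz(f,np.c_[uu,vv],0)[:,:2])
for a in range(-115,40,10):
    for sg in (1,-1):
        m=(abs(q[:,0]-a)<4)&(sg*q[:,1]>60)&(sg*q[:,1]<100)
        if m.sum()>10: print(a,sg,m.sum(),q[m,1].min().round(1),q[m,1].max().round(1))
m=abs(q[:,1]+50)<20; print(m.sum(),np.median(q[m,0]))
# scene
f=optics.grab_frame("scene"); cv2.imwrite("pics/j_scene.png",cv2.resize(f["img"][180:320,280:480,::-1],None,fx=4,fy=4,interpolation=cv2.INTER_CUBIC))
print(sense()["clock"]); print(tray(f)); print(bayfit(f))
```

```text
-115 -1 470 -89.3 -60.1
-105 -1 497 -89.3 -60.0
-95 -1 303 -89.3 -73.8
-85 -1 306 -89.3 -73.8
-75 -1 314 -89.3 -73.9
-65 -1 320 -89.3 -73.8
-55 -1 322 -89.3 -73.8
-45 -1 329 -89.3 -73.9
-35 -1 337 -89.3 -73.9
-25 -1 342 -89.3 -73.8
-15 1 44 78.0 87.4
-15 -1 334 -89.3 -73.9
-5 1 17 72.0 78.4
-5 -1 216 -85.5 -73.9
5 -1 85 -79.3 -73.9
1902 -115.58378951989667
9.5667
(199, ((486.68682861328125, -5.5372467041015625), (119.44388580322266, 178.61801147460938), 26.321147918701172), array([38.30425275, 41.87262181, 52.20596921]))
(array([507.8, 143.3]), np.float64(83.5), 370, 'entry', np.float64(-110.0), 'L/R', [81.1, -82.2])
```

View pics/j_scene.png

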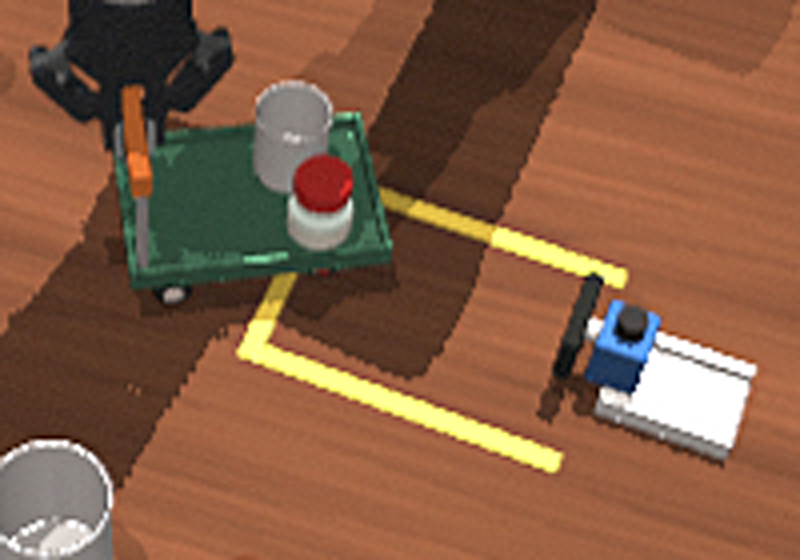

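The right-line edges run exactly parallel to my 85.71°, so the angle is confirmed. Combining the views gives B≈(500.2, 141.7). Replanning the second half.

```bash
sed -i 's/B=np.array(\[499.7,142.4\])/B=np.array([500.2,141.7])/' plan.py
python3 - <<'E'
from plan import *
np.set_printoptions(legacy='1.25')
c=BPoly.from_derivatives([-331.9,-117],[[-69.03,np.tan(np.radians(-4.646)),0],[0,0,0]]); k=c.derivative(2)(-202.9); print(k,c.derivative()(-202.9))
s=sense(); th=s["tcp_rot"][2]+np.pi/2; A=s["eef_pos"][:2]+L*np.array([np.cos(th),np.sin(th)]); a=tobay(A)[0]; print(a,np.degrees(th-TB))
y,d=path(a[0],a[1],np.tan(th-TB),k,-115)
xs=np.arange(a[0],-115,5.); sl=np.array([d(x) for x in xs]); print("Rmin",1/np.abs(np.gradient(np.arctan(sl),5)).max())
rows(y,d,a[0],[2,3,4,5,5]+[5]*15)
E
```

```text
-0.004317378453194225 0.5964163516002584
[-201.92473612  -22.85845433] 30.82540284010379
Rmin 114.94537239486078
[[-0.0003, -0.005, 0, 0, 0, 0.0056], [-0.0007, -0.0125, 0, 0, 0, 0.0151], [-0.0013, -0.0224, 0, 0, 0, 0.0302], [-0.002, -0.0349, 0, 0, 0, 0.0525], [-0.0025, -0.0474, 0, 0, 0, 0.0786]] end axle x -185.4 y -13.8 th 26.11 tcp [507.8 -63.4] 0.3808
[[-0.0014, -0.0124, 0, 0, 0, 0.0296], [-0.0026, -0.0249, 0, 0, 0, 0.0624], [-0.0035, -0.0374, 0, 0, 0, 0.0981], [-0.004, -0.05, 0, 0, 0, 0.136], [-0.0041, -0.0626, 0, 0, 0, 0.1754]] end axle x -162.2 y -4.8 th 15.59 tcp [496.9 -40.7] 0.1971
[[-0.0019, -0.0125, 0, 0, 0, 0.0401], [-0.0033, -0.025, 0, 0, 0, 0.0798], [-0.0041, -0.0376, 0, 0, 0, 0.1181], [-0.0042, -0.0502, 0, 0, 0, 0.1539], [-0.0037, -0.0628, 0, 0, 0, 0.1859]] end axle x -137.7 y -0.6 th 4.43 tcp [490.6 -16.4] 0.0025
[[-0.0013, -0.0125, 0, 0, 0, 0.0274], [-0.002, -0.025, 0, 0, 0, 0.0491], [-0.002, -0.0376, 0, 0, 0, 0.0644], [-0.0016, -0.0501, 0, 0, 0, 0.0726], [-0.0007, -0.0625, 0, 0, 0, 0.0738]] end axle x -112.7 y 0.0 th 0.00 tcp [490.2   8.6] -0.0749
```

>>> carry_out:
  increments:
    - [[-0.0003,-0.005,0,0,0,0.0056],[-0.0007,-0.0125,0,0,0,0.015],[-0.0013,-0.0224,0,0,0,0.03],[-0.002,-0.035,0,0,0,0.0525],[-0.0025,-0.0474,0,0,0,0.0786]]

```text
clock: 9.98
eef_pos: [507.7, -63.9, 136.6]
tcp_rot: [3.141, 0.0, 0.379]
contact_force: [1.1, -1.8, 5.4]
opening: 0.155
```

>>> carry_out:
  increments:
    - [[-0.0014,-0.0124,0,0,0,0.0296],[-0.0026,-0.025,0,0,0,0.0624],[-0.0035,-0.0374,0,0,0,0.098],[-0.004,-0.05,0,0,0,0.136],[-0.0041,-0.0626,0,0,0,0.1754]]

```text
clock: 10.4
eef_pos: [496.5, -41.2, 136.5]
tcp_rot: [3.142, 0.001, 0.195]
contact_force: [-0.0, -1.4, 7.2]
opening: 0.152
```

>>> carry_out:
  increments:
    - [[-0.0019,-0.0125,0,0,0,0.04],[-0.0033,-0.025,0,0,0,0.08],[-0.0041,-0.0376,0,0,0,0.118],[-0.0042,-0.05,0,0,0,0.154],[-0.0037,-0.0628,0,0,0,0.186]]

```text
clock: 10.82
eef_pos: [490.0, -16.8, 136.5]
tcp_rot: [3.141, 0.001, -0.0]
contact_force: [-0.8, -0.9, 7.4]
opening: 0.155
```

>>> carry_out:
  increments:
    - [[-0.0013,-0.0125,0,0,0,0.0274],[-0.002,-0.025,0,0,0,0.049],[-0.002,-0.0376,0,0,0,0.0644],[-0.0016,-0.045,0,0,0,0.0726],[-0.0007,-0.05,0,0,0,0.0738]]

```text
clock: 11.23
eef_pos: [489.6, 3.3, 136.5]
tcp_rot: [3.141, 0.001, -0.076]
contact_force: [-2.0, -1.7, 8.3]
opening: 0.154
```

Run:
```python
from plan import *
np.set_printoptions(legacy='1.25',precision=2,suppress=True)
s=sense();print(s["clock"],s["eef_pos"],s["tcp_rot"],s["contact_force"],s["wrist_torque"],s["opening"])
f=optics.grab_frame("wrist"); cv2.imwrite("pics/k_wrist.png",f["img"][:,:,::-1]); t=tray(f); print(t); print(tobay(t[1][0]))
H=hsv(f); h,sa,v=H[...,0].astype(int),H[...,1],H[...,2]
y=(h>20)&(h<38)&(sa>140)&(v>60); vv,uu=np.nonzero(y); q=tobay(onz(f,np.c_[uu,vv],0)[:,:2])
for a in range(-125,120,10):
    for sg in (1,-1):
        m=(abs(q[:,0]-a)<4)&(sg*q[:,1]>60)&(sg*q[:,1]<100)
        if m.sum()>10: print(a,sg,m.sum(),q[m,1].min().round(1),q[m,1].max().round(1))
f=optics.grab_frame("scene"); cv2.imwrite("pics/k_scene.png",cv2.resize(f["img"][180:320,280:480,::-1],None,fx=4,fy=4,interpolation=cv2.INTER_CUBIC)); t=tray(f);print(t,tobay(t[1][0]))
```

```text
11.2333 [489.62   3.28 136.54] [ 3.14  0.   -0.08] [-1.97 -1.69  8.31] [-0.08  0.23  0.04] 0.15416277171523188
(4162, ((496.27569580078125, 84.22885131835938), (179.57264709472656, 119.47221374511719), 85.44493865966797), array([42.25, 43.19, 54.38]))
[[-57.6   -0.39]]
-115 -1 403 -88.1 -60.4
-105 -1 448 -88.1 -60.4
-95 -1 256 -88.1 -74.5
-85 -1 266 -88.1 -73.8
-75 -1 264 -88.8 -73.8
-65 -1 272 -88.8 -73.8
-55 -1 271 -88.8 -73.8
-45 -1 281 -88.8 -73.9
-35 -1 279 -88.8 -73.9
-25 -1 279 -88.8 -73.9
-15 -1 280 -88.8 -73.9
-5 -1 281 -88.8 -73.9
5 -1 276 -88.8 -73.9
15 -1 280 -88.8 -73.9
25 -1 279 -88.8 -73.9
35 -1 275 -88.8 -73.9
45 -1 278 -88.9 -73.9
55 -1 275 -88.9 -73.9
65 -1 274 -88.9 -73.9
75 -1 280 -88.9 -73.9
85 -1 29 -82.5 -74.0
95 1 122 73.0 87.6
105 1 176 72.1 87.6
115 1 38 73.0 87.6
(208, ((500.7896728515625, 85.06193542480469), (178.37997436523438, 120.57888793945312), 85.61968994140625), array([38.38, 41.75, 51.67])) [[-56.44  -4.82]]
```

View pics/k_wrist.png

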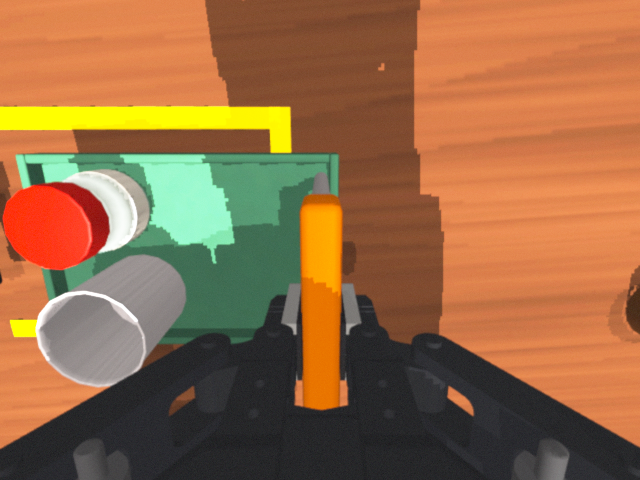

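View pics/k_scene.png

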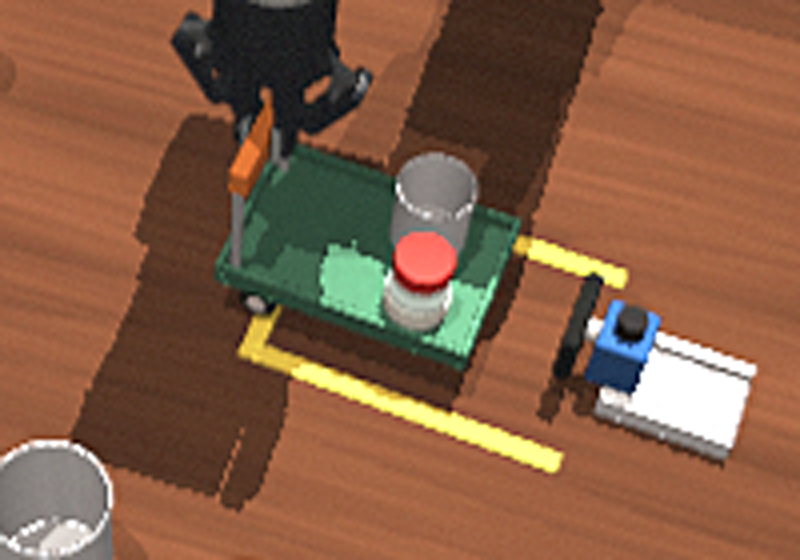

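The caddy is centred to about 0.5 mm: the wrist sees the lines at +80/−81.4, and the scene-relative offset is −0.2 mm. It's square to about 0.1°. The nose is about 53 mm from the pad, so I'll go straight on and then creep.

>>> carry_out:
  increments:
    - [[0,-0.005,0,0,0,0],[0,-0.0125,-0.0002,0,0,-0.0005],[0,-0.0225,-0.0004,0,0,-0.0005],[0,-0.035,-0.0005,0,0,-0.0005],[0,-0.0475,-0.0005,0,0,-0.0005]]

```text
clock: 11.75
eef_pos: [490.9, 22.0, 136.6]
tcp_rot: [3.141, 0.002, -0.076]
contact_force: [-0.7, -1.3, 5.5]
opening: 0.158
```

>>> carry_out:
  increments:
    - [[0,-0.0125,0,0,0,0],[0,-0.025,0,0,0,0],[0,-0.035,0,0,0,0],[0,-0.0425,0,0,0,0],[0,-0.0475,0,0,0,0]]

```text
clock: 12.17
eef_pos: [492.4, 41.1, 136.6]
tcp_rot: [3.141, 0.002, -0.075]
contact_force: [-0.8, -0.5, 6.0]
opening: 0.158
```

>>> carry_out:
  increments:
    - [[0,-0.0025,0,0,0,0],[0,-0.0025,0,0,0,0],[0,-0.0025,0,0,0,0],[0,-0.0025,0,0,0,0]]

```text
clock: 12.5
eef_pos: [492.5, 42.1, 136.5]
tcp_rot: [3.142, 0.002, -0.075]
contact_force: [-0.6, 0.9, 5.6]
opening: 0.156
```

Run:
```python
from plan import *
np.set_printoptions(legacy='1.25',precision=2,suppress=True)
s=sense();print(s["clock"],s["eef_pos"],s["tcp_rot"],s["contact_force"],s["wrist_torque"],s["opening"])
f=optics.grab_frame("wrist"); cv2.imwrite("pics/l_wrist.png",f["img"][:,:,::-1]); t=tray(f); print(t); print(tobay(t[1][0]))
H=hsv(f); h,sa,v=H[...,0].astype(int),H[...,1],H[...,2]
y=(h>20)&(h<38)&(sa>140)&(v>60); vv,uu=np.nonzero(y); q=tobay(onz(f,np.c_[uu,vv],0)[:,:2])
for a in (-90,-50,0,50,100):
    for sg in (1,-1):
        m=(abs(q[:,0]-a)<4)&(sg*q[:,1]>60)&(sg*q[:,1]<100)
        if m.sum()>10: print(a,sg,m.sum(),q[m,1].min().round(1),q[m,1].max().round(1))
f=optics.grab_frame("scene"); cv2.imwrite("pics/l_scene.png",cv2.resize(f["img"][180:320,280:480,::-1],None,fx=4,fy=4,interpolation=cv2.INTER_CUBIC)); t=tray(f);print(t,tobay(t[1][0]))
```

```text
12.5 [492.45  42.08 136.53] [ 3.14  0.   -0.08] [-0.62  0.93  5.58] [ 0.25 -0.02  0.  ] 0.1560960153745699
(4245, ((499.1288146972656, 122.87417602539062), (179.53582763671875, 119.4997329711914), 85.78946685791016), array([42.3 , 43.22, 54.45]))
[[-18.85  -0.34]]
-90 -1 270 -88.6 -74.4
-50 -1 269 -88.6 -74.4
0 -1 270 -88.6 -74.4
50 -1 270 -88.6 -74.4
100 -1 281 -88.6 -73.7
(201, ((504.25048828125, 123.5228271484375), (178.95260620117188, 121.30249786376953), 86.14903259277344), array([38.37, 41.83, 51.43])) [[-17.82  -5.4 ]]
```

View pics/l_wrist.png

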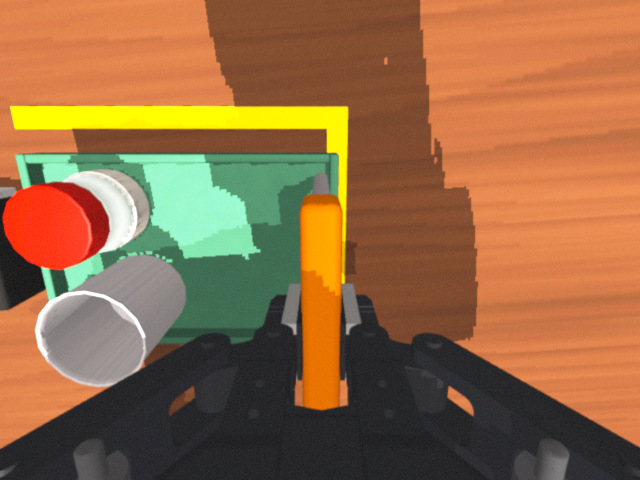

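View pics/l_scene.png

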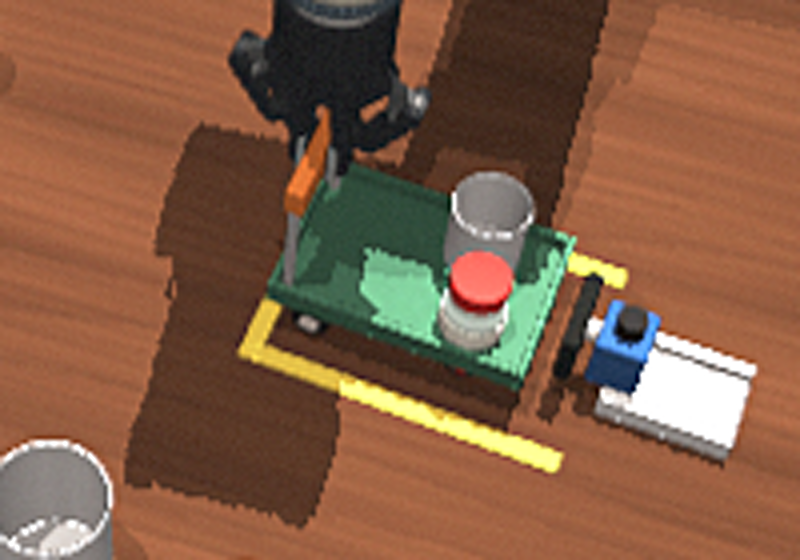

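About 14 mm to go. Creeping: 9 mm, then small steps while watching the force along y.

>>> carry_out:
  increments:
    - [[0,-0.003,0,0,0,0],[0,-0.008,0,0,0,0],[0,-0.014,0,0,0,0],[0,-0.019,0,0,0,0],[0,-0.0225,0,0,0,0]]

```text
clock: 13.02
eef_pos: [493.1, 50.9, 136.6]
tcp_rot: [3.141, 0.002, -0.075]
contact_force: [-0.3, -1.5, 5.4]
opening: 0.152
```

>>> carry_out:
  increments:
    - [[0,-0.001,0,0,0,0],[0,-0.002,0,0,0,0],[0,-0.003,0,0,0,0],[0,-0.004,0,0,0,0],[0,-0.005,0,0,0,0]]

```text
clock: 13.43
eef_pos: [493.3, 52.8, 136.6]
tcp_rot: [3.141, 0.002, -0.075]
contact_force: [-0.2, -0.2, 5.6]
opening: 0.158
```

>>> carry_out:
  increments:
    - [[0,-0.001,0,0,0,0],[0,-0.002,0,0,0,0],[0,-0.003,0,0,0,0],[0,-0.004,0,0,0,0]]

```text
clock: 13.77
eef_pos: [493.4, 54.4, 136.6]
tcp_rot: [3.141, 0.002, -0.075]
contact_force: [-1.6, -2.2, 5.4]
opening: 0.151
```

>>> carry_out:
  increments:
    - [[0,-0.001,0,0,0,0],[0,-0.002,0,0,0,0],[0,-0.003,0,0,0,0],[0,-0.003,0,0,0,0]]

```text
clock: 14.1
eef_pos: [493.5, 55.6, 136.5]
tcp_rot: [3.141, 0.002, -0.075]
contact_force: [-1.3, 0.2, 5.0]
opening: 0.158
```

>>> carry_out:
  increments:
    - [[0,-0.001,0,0,0,0],[0,-0.002,0,0,0,0],[0,-0.003,0,0,0,0],[0,-0.003,0,0,0,0]]

```text
clock: 14.43
eef_pos: [493.5, 56.8, 136.6]
tcp_rot: [3.141, 0.002, -0.075]
contact_force: [-0.9, -0.6, 5.3]
opening: 0.159
```

>>> carry_out:
  increments:
    - [[0,-0.001,0,0,0,0],[0,-0.002,0,0,0,0],[0,-0.0025,0,0,0,0],[0,-0.0025,0,0,0,0]]

```text
clock: 14.77
eef_pos: [493.6, 57.4, 136.6]
tcp_rot: [3.141, 0.002, -0.075]
contact_force: [-0.7, -2.7, 6.2]
opening: 0.154
```

>>> carry_out:
  increments:
    - [[0,0,0,0,0,0],[0,0,0,0,0,0]]

```text
clock: 14.93
eef_pos: [493.6, 57.4, 136.6]
tcp_rot: [3.141, 0.002, -0.075]
contact_force: [-1.1, -3.1, 7.0]
opening: 0.154
```

>>> carry_out:
  increments:
    - [[0,-0.001,0,0,0,0],[0,-0.0015,0,0,0,0],[0,-0.0015,0,0,0,0],[0,-0.0015,0,0,0,0]]

```text
clock: 15.27
eef_pos: [493.6, 57.8, 136.6]
tcp_rot: [3.14, 0.002, -0.075]
contact_force: [-0.4, -4.7, 7.6]
opening: 0.159
```

Run:
```python
from plan import *
np.set_printoptions(legacy='1.25',precision=2,suppress=True)
for n in("wrist","wrist","wrist"):
    f=optics.grab_frame(n); s=sense(); print(s["clock"],s["eef_pos"],s["contact_force"],s["wrist_torque"])
```

```text
15.3167 [493.6   57.82 136.59] [-1.53 -4.86  7.14] [-0.56  0.08 -0.06]
15.3667 [493.62  57.84 136.58] [-1.25 -4.26  6.74] [-0.58  0.1  -0.04]
15.4167 [493.61  57.82 136.59] [-1.45 -4.74  7.64] [-0.6   0.07 -0.05]
```

>>> carry_out:
  increments:
    - [[0,-0.001,0,0,0,0],[0,-0.002,0,0,0,0],[0,-0.002,0,0,0,0],[0,-0.002,0,0,0,0]]

```text
clock: 15.75
eef_pos: [493.6, 58.4, 136.6]
tcp_rot: [3.14, 0.002, -0.075]
contact_force: [-0.7, -6.5, 7.2]
opening: 0.155
```

Run:
```python
from plan import *
np.set_printoptions(legacy='1.25',precision=2,suppress=True)
for n in("wrist","wrist","wrist","wrist"):
    f=optics.grab_frame(n); s=sense(); print(s["clock"],s["eef_pos"],s["contact_force"],s["wrist_torque"],s["opening"])
t=tray(f);print(t,tobay(t[1][0]))
f=optics.grab_frame("scene"); cv2.imwrite("pics/m_scene.png",cv2.resize(f["img"][180:320,280:480,::-1],None,fx=4,fy=4,interpolation=cv2.INTER_CUBIC)); t=tray(f);print(t,tobay(t[1][0]))
```

```text
15.8 [493.63  58.36 136.61] [-1.54 -6.29  7.01] [-0.86  0.05 -0.03] 0.1543018105695761
15.85 [493.62  58.35 136.6 ] [-1.14 -6.38  8.09] [-0.85  0.06 -0.06] 0.15737383943518674
15.9 [493.63  58.37 136.61] [-0.68 -6.46  6.93] [-0.86  0.12  0.  ] 0.15436746766572676
15.95 [493.64  58.34 136.62] [-1.61 -6.33  7.88] [-0.89  0.13 -0.05] 0.15728148546661544
(4505, ((500.276123046875, 139.45054626464844), (180.77499389648438, 119.84321594238281), 85.68550109863281), array([42.3 , 43.23, 54.48])) [[-2.24 -0.24]]
(197, ((504.3623352050781, 140.2879638671875), (178.46519470214844, 120.65042114257812), 86.10054016113281), array([38.49, 41.77, 51.47])) [[-1.1  -4.26]]
```

View pics/m_scene.png

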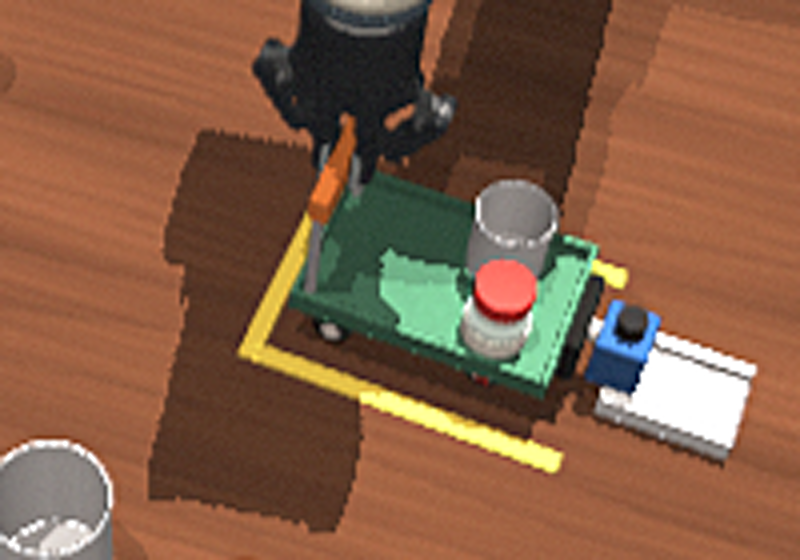

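Contact is confirmed at about 6.4 N. One last 0.4 mm press, then I'll open in small steps so the pad's rebound isn't abrupt.

>>> carry_out:
  increments:
    - [[0,-0.0005,0,0,0,0],[0,-0.001,0,0,0,0],[0,-0.001,0,0,0,0],[0,-0.001,0,0,0,0]]

```text
clock: 16.33
eef_pos: [493.6, 58.6, 136.6]
tcp_rot: [3.14, 0.002, -0.075]
contact_force: [-0.6, -7.4, 7.5]
opening: 0.153
```

>>> carry_out:
  increments:
    - [[0,0,0,0,0,0],[0,0,0,0,0,0],[0,0,0,0,0,0]]

```text
clock: 16.58
eef_pos: [493.7, 58.6, 136.6]
tcp_rot: [3.14, 0.002, -0.075]
contact_force: [-2.0, -8.8, 8.6]
opening: 0.153
```

>>> carry_out:
  increments:
    - [[0,0,0,0,0,0],[0,0,0,0,0,0],[0,0,0,0,0,0]]
  hand: 0.83
  squeeze: 20

```text
clock: 16.83
eef_pos: [493.6, 58.7, 136.4]
tcp_rot: [3.14, 0.002, -0.075]
contact_force: [-0.1, -6.6, 4.7]
opening: 0.17
```

>>> carry_out:
  increments:
    - [[0,0,0,0,0,0],[0,0,0,0,0,0],[0,0,0,0,0,0]]
  hand: 0.815

```text
clock: 17.08
eef_pos: [493.6, 59.0, 136.3]
tcp_rot: [3.14, 0.002, -0.075]
contact_force: [-0.2, -5.5, 3.9]
opening: 0.182
```

>>> carry_out:
  increments:
    - [[0,0,0,0,0,0],[0,0,0,0,0,0],[0,0,0,0,0,0]]
  hand: 0.8

```text
clock: 17.33
eef_pos: [493.8, 59.4, 136.4]
tcp_rot: [3.141, 0.002, -0.074]
contact_force: [-2.4, -4.0, 1.5]
opening: 0.201
```

>>> carry_out:
  increments:
    - [[0,0,0,0,0,0],[0,0,0,0,0,0],[0,0,0,0,0,0]]
  hand: 0.785

```text
clock: 17.58
eef_pos: [494.4, 59.7, 136.5]
tcp_rot: [3.142, 0.001, -0.074]
contact_force: [-0.8, -3.1, -0.9]
opening: 0.215
```

>>> carry_out:
  increments:
    - [[0,0,0,0,0,0],[0,0,0,0,0,0],[0,0,0,0,0,0]]
  hand: 0.77

```text
clock: 17.83
eef_pos: [494.9, 59.8, 136.8]
tcp_rot: [-3.141, -0.0, -0.074]
contact_force: [-0.6, -0.8, -0.0]
opening: 0.228
```

>>> carry_out:
  increments:
    - [[0,0,0,0,0,0],[0,0,0,0,0,0],[0,0,0,0,0,0]]
  hand: 0.755

```text
clock: 18.08
eef_pos: [495.0, 59.8, 136.9]
tcp_rot: [-3.141, -0.001, -0.074]
contact_force: [1.2, -0.3, -0.1]
opening: 0.246
```

>>> carry_out:
  increments:
    - [[0,0,0,0,0,0],[0,0,0,0,0,0],[0,0,0,0,0,0]]
  hand: 0.74

```text
clock: 18.33
eef_pos: [494.8, 59.7, 136.8]
tcp_rot: [-3.142, -0.0, -0.074]
contact_force: [0.1, 0.8, 0.0]
opening: 0.262
```

Run:
```python
from plan import *
np.set_printoptions(legacy='1.25',precision=2,suppress=True)
f=optics.grab_frame("wrist"); cv2.imwrite("pics/n_wrist.png",f["img"][:,:,::-1]); s=sense(); print(s["clock"],s["eef_pos"],s["contact_force"],s["opening"])
t=tray(f);print(t,tobay(t[1][0])); print(bar_pose(f))
```

```text
18.3833 [494.78  59.67 136.8 ] [-0.78  0.43 -0.38] 0.2614548946568555
(4199, ((500.2076416015625, 137.99990844726562), (181.1400604248047, 119.8452377319336), 85.79777526855469), array([42.37, 43.28, 54.52])) [[-3.69 -0.28]]
(((503.89678955078125, 56.656959533691406), (14.085623741149902, 79.11202239990234), 85.70011901855469), 8025, 147.91193687608046)
```

View pics/n_wrist.png

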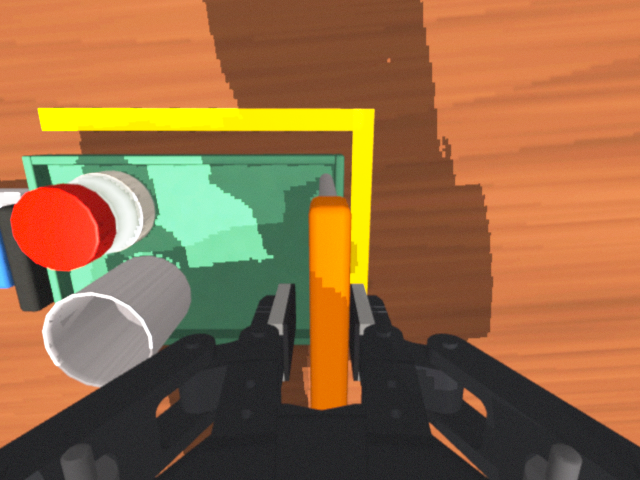

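The caddy settled back about 1.5 mm, following the pad, and stays square at 85.8° with both contents standing. Opening fully and withdrawing upward.

>>> carry_out:
  increments:
    - [[0,0,0,0,0,0],[0,0,0,0,0,0],[0,0,0,0,0,0],[0,0,0,0,0,0],[0,0,0,0,0,0]]
  hand: 0

```text
clock: 18.8
eef_pos: [494.7, 59.6, 136.8]
tcp_rot: [3.142, 0.0, -0.074]
contact_force: [-0.3, 2.1, -0.7]
opening: 0.948
```

>>> carry_out:
  increments:
    - [[0,0,0,0,0,0],[0,0,0,0,0,0],[0,0,-0.02,0,0,0],[0,0,-0.06,0,0,0],[0,0,-0.1,0,0,0]]

```text
clock: 19.22
eef_pos: [494.3, 59.6, 177.3]
tcp_rot: [3.141, 0.001, -0.074]
contact_force: [0.6, -0.8, 0.8]
opening: 1.0
```

>>> carry_out:
  increments:
    - [[0,0,-0.06,0,0,0],[0,0,-0.14,0,0,0],[0,0,-0.22,0,0,0],[0,0,-0.3,0,0,0],[0,0,-0.33,0,0,0]]

```text
clock: 19.63
eef_pos: [496.2, 59.8, 314.0]
tcp_rot: [-3.14, -0.006, -0.074]
contact_force: [0.9, 0.2, 0.1]
opening: 0.997
```

Run:
```python
from plan import *
np.set_printoptions(legacy='1.25',precision=2,suppress=True)
f=optics.grab_frame("wrist"); cv2.imwrite("pics/o_wrist.png",f["img"][:,:,::-1]); s=sense(); print(s["clock"],s["eef_pos"],s["contact_force"],s["opening"])
t=tray(f);print(t,tobay(t[1][0])); print(bar_pose(f)); print(bayfit(f))
f=optics.grab_frame("side");u,v=proj(f,[500,140,30])[0].astype(int); cv2.imwrite("pics/o_side.png",cv2.resize(f["img"][max(v-70,0):v+70,max(u-90,0):u+90,::-1],None,fx=4,fy=4,interpolation=cv2.INTER_CUBIC))
f=optics.grab_frame("scene"); cv2.imwrite("pics/o_scene.png",f["img"][...,::-1]); cv2.imwrite("pics/o_scz.png",cv2.resize(f["img"][200:300,330:460,::-1],None,fx=6,fy=6,interpolation=cv2.INTER_CUBIC)); t=tray(f);print(t,tobay(t[1][0]))
```

```text
19.6833 [496.75  59.87 314.64] [ 0.33 -0.56  2.09] 1.0002923924363265
(1692, ((500.3525085449219, 138.16236877441406), (180.48129272460938, 117.5551986694336), 85.76920318603516), array([42.16, 43.3 , 54.45])) [[-3.52 -0.42]]
(((494.6229248046875, 57.324100494384766), (13.281221389770508, 97.49032592773438), 85.61019897460938), 1850, 147.87546197300563)
(array([500.2, 141.3]), 85.58, 5102, 'entry', -110.1, 'L/R', [83.1, -81.3])
(207, ((504.4479064941406, 139.04095458984375), (176.54393005371094, 121.50011444091797), 85.70714569091797), array([38.52, 41.88, 51.76])) [[-2.33 -4.43]]
```

View pics/o_wrist.png

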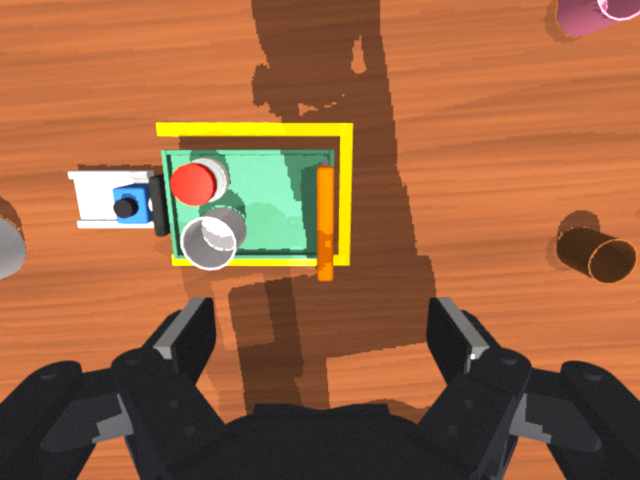

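View pics/o_scz.png

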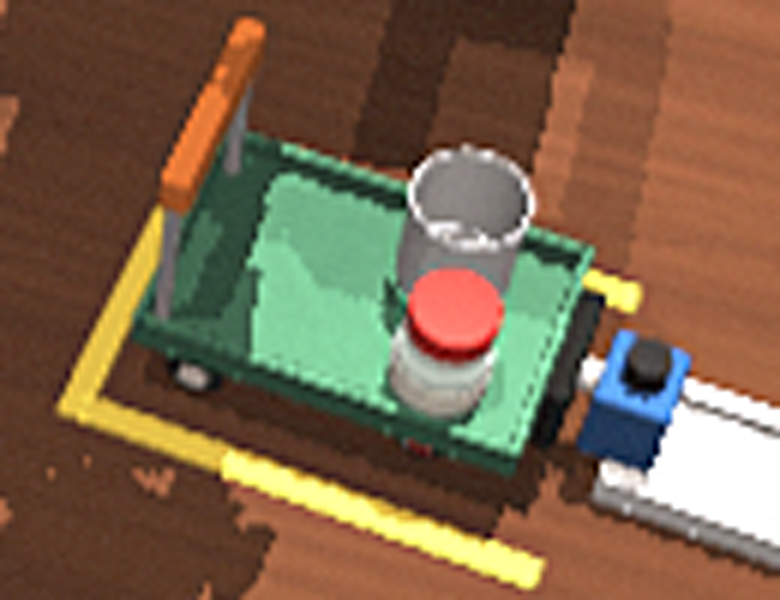

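View pics/o_side.png

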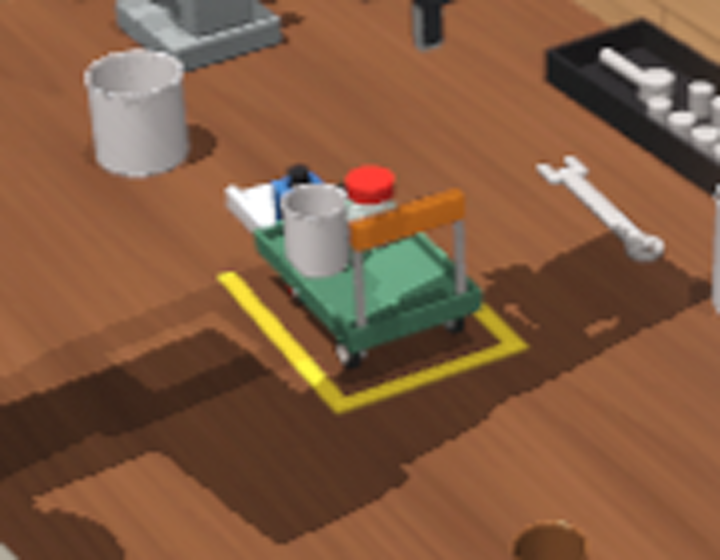

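View pics/o_scene.png

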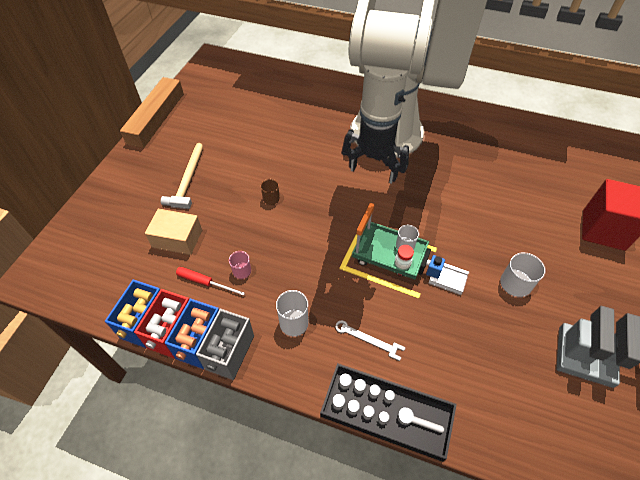

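The wrist view shows the caddy in the bay, nose at the pad (165,205), tin and jar standing. The scene view shows the other items where they were. I'll wait a moment, re-check that it's at rest, and hand in.

>>> carry_out:
  increments:
    - [[0,0,0,0,0,0],[0,0,0,0,0,0],[0,0,0,0,0,0],[0,0,0,0,0,0],[0,0,0,0,0,0]]

```text
clock: 20.2
eef_pos: [494.5, 59.6, 308.1]
tcp_rot: [3.141, 0.001, -0.074]
contact_force: [-0.2, -0.6, -0.9]
opening: 1.0
```

Run:
```python
from plan import *
np.set_printoptions(legacy='1.25',precision=2,suppress=True)
f=optics.grab_frame("wrist"); t=tray(f);print(t,tobay(t[1][0])); print(bar_pose(f)); print(sense()["clock"])
print(r.sign_off())
```

```text
(1905, ((500.45953369140625, 138.39358520507812), (179.9860076904297, 118.55540466308594), 85.84378814697266), array([42.18, 43.32, 54.62])) [[-3.28 -0.51]]
(((495.02105712890625, 57.279788970947266), (13.672087669372559, 96.78193664550781), 85.5809555053711), 1961, 147.86017796772524)
20.25
the job is handed in; nothing more can be done
None
```

The caddy is parked nose first in the bay against the stop pad, and I handed the job in at about 20 s. I pinched the bar, rolled it about 81 mm straight, then steered it in on an S-curve that followed its axle and finished with a straight run of about 50 mm.

- **Pad contact:** the wrist force read about 7.4 N once the last press ended. One later reading was 8.8 N, and these readings vary by about 1 N. I then opened the jaws in small steps, so the caddy followed the pad back about 1.5 mm without being kicked. This means the nose is now touching the pad with little force left on it.
- **Position:** the last checks put it about 0.5 mm off the bay's centre line and square to about 0.1–0.2°. It was at rest within measurement noise, with the tin and jar standing, the gripper clear above, and the other things where they were.
- **Castors not seen:** they are hidden under the tray, so I judged them straight from the straight distances rolled, not from a picture.
- **Camera disagreement:** the scene and wrist cameras differed by about 5 mm in x. I took positions from the wrist camera, which agrees with the arm. Measured within the scene camera alone, just before the last straight, the caddy was also centred, 0.2 mm off.
- **Downward load:** the gripper pressed down on the bar with up to about 9 N while holding it.

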